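Pack T-joint weld samples in the drop-front bin

TASK

Pack away the T-joint weld samples that stand on end on the welding plate (two or three of them): tip each one over onto its base plate and load it into the carrier tray, lying flat on its base with the web up. Lower the front gate of the steel bin, slide the loaded tray (don't lift it) off the welding plate and over the lowered gate until it is wholly inside the bin and flat on its floor, then swing the gate fully shut again. Leave the other things on the bench where they are.

Things in the scene. Friction and masses are not known exactly. Their poses are not given: they have to be found in the camera images.
- plate: perforated dark steel welding plate fixed on the bench, 500 x 560 mm, its top 37 mm above the bench. Origin: centre of its underside, at bench height. Its y axis points across the robot, towards the bin. A screw clamp 150 mm tall stands fixed in it at x +215, y -245 mm from the origin
- bin_sill (a point): middle of the front edge (sill) of the floor of the drop-front bin: grey sheet steel, open-topped, fixed beyond the plate's +y edge; 320 mm wide (x), 260 deep (y), walls 4 mm thick, rims 150 mm above the bench. The point is on top of the floor, 37 mm above the bench, level with the plate's top. Axes of the bin: y into the bin, x along the sill, z up. Inside 312 mm wide, 256 deep
- gate_hinge (a point): middle of the hinge line of the bin's front gate: parallel to the bin's x axis, at the sill, 35 mm above the bench. The gate is a folded sheet panel 310 mm wide, 12 mm thick. Lowered, its inner face is a level bridge 35 mm above the bench: 2 mm below the welding plate's top and the bin's floor, so the sill (its edge rounded) is a 2 mm step up
- gate_bar (a point): middle of the pull bar on the gate's top edge: round steel, 12 mm across, along the bin's x axis, free over 120 mm, with a hand slot 35 mm high below it. Its axis is 115 mm from the hinge and 6 mm outside the gate's inner face; the point turns with the gate. With the gate down the bar's axis is 29 mm above the bench, about 42 mm short of the welding plate's edge
- gate (a joint): angle of the bin's front gate about its bottom hinge: 0 = upright, shut (it may start up to 0.35 ajar); 1.57 = lowered level towards the welding plate, its end stop. The hinge is stiff (up to about 8 N at the bar): the gate stays at any angle where it is left
- tray_floor (a point): centre of the carrier tray, on top of its floor, 3 mm above its underside. Sheet steel, 0.7 kg, loose, 250 mm along x. y points to its upward-sloped nose, which rides over a low step and ends 102 mm from this point; the handle end's outer edge is 90 mm from it (-y). Side and rear lips 14 mm high. Free flat floor: x within 120 mm either side, y from -60 to +70 mm
- tray_handle (a point): middle of the tray's handle bar: round steel, 10 mm across, 100 mm free between two posts, parallel to the tray's x axis, 80 mm from the tray's centre on its -y side, 50 mm above the tray's underside; axes as the tray's
- sample1_mid (a point): aluminium T-joint weld sample, 0.24 kg: base plate 100 x 60 x 8 mm (x, y, z), web 8 mm thick, 40 tall along the middle of its length (x). This point: half-way up, 24 mm above the base's underside; z from base to web. Starts standing on end (x axis vertical), web towards the tray, on the welding plate; topples onto its base when its top is pushed some 25 mm along -z. May be absent
- sample2_mid (a point): aluminium T-joint weld sample, 0.24 kg: base plate 100 x 60 x 8 mm (x, y, z), web 8 mm thick, 40 tall along the middle of its length (x). This point: half-way up, 24 mm above the base's underside; z from base to web. Starts standing on end (x axis vertical), web towards the tray, on the welding plate; topples onto its base when its top is pushed some 25 mm along -z. May be absent
- sample3_mid (a point): aluminium T-joint weld sample, 0.24 kg: base plate 100 x 60 x 8 mm (x, y, z), web 8 mm thick, 40 tall along the middle of its length (x). This point: half-way up, 24 mm above the base's underside; z from base to web. Starts standing on end (x axis vertical), web towards the tray, on the welding plate; topples onto its base when its top is pushed some 25 mm along -z. May be absent
- pliers: combination pliers with red grips, 145 mm long, lying on the welding plate; not part of the job. Origin: centre of its underside
- magnet: welding magnet, an L of dark steel 60 x 20 x 60 mm, standing on the welding plate; not part of the job. Origin: centre of its underside
- coupons: stack of thin metal coupons, 50 x 80 x 12 mm, lying on the welding plate; not part of the job. Origin: centre of its underside
- wrench: spanner, 170 mm long, lying on the bench to the right of the welding plate; not part of the job. Origin: centre of its underside
- spray: white spray can, 52 mm across, 150 mm tall, standing on the bench beyond the bin; not part of the job. Origin: centre of its underside
- nozzle: copper welding nozzle, a cylinder 24 mm across, 30 mm tall, standing on the bench beyond the gate; not part of the job. Origin: centre of its underside
There are look-alikes about, which are no part of the job. What is shaped like the part that bears sample2_mid but black or brown is not meant.

How it is judged:
On the way, in this order (a step that is already met when the one before it is completed fails the run):
1. every sample present lies on its base in the tray, web up, with the tray still on the welding plate (x of sample1_mid in the frame of tray_floor between -0.125 and 0.125 m and y of sample1_mid in the frame of tray_floor between -0.085 and 0.085 m and z of sample1_mid in the frame of tray_floor between 0.018 and 0.03 m and angle between the z axis of each of sample1_mid, sample2_mid, sample3_mid and the z axis of tray_floor, either way round below 0.1 rad and angle between each of sample1_mid, sample2_mid, sample3_mid's own z axis and vertical below 0.15 rad and x of sample2_mid in the frame of tray_floor between -0.125 and 0.125 m and y of sample2_mid in the frame of tray_floor between -0.085 and 0.085 m and z of sample2_mid in the frame of tray_floor between 0.018 and 0.03 m and x of sample3_mid in the frame of tray_floor between -0.125 and 0.125 m and y of sample3_mid in the frame of tray_floor between -0.085 and 0.085 m and z of sample3_mid in the frame of tray_floor between 0.018 and 0.03 m and z of tray_floor in the frame of plate between 0.036 and 0.05 m and y of tray_floor in the frame of bin_sill below -0.1 m and angle between tray_floor's own z axis and vertical below 0.06 rad), for 0.2 s.
2. the loaded tray is wholly inside the bin, flat on its floor (x of sample1_mid in the frame of tray_floor between -0.125 and 0.125 m and y of sample1_mid in the frame of tray_floor between -0.085 and 0.085 m and z of sample1_mid in the frame of tray_floor between 0.018 and 0.03 m and angle between the z axis of each of sample1_mid, sample2_mid, sample3_mid and the z axis of tray_floor, either way round below 0.1 rad and angle between each of sample1_mid, sample2_mid, sample3_mid's own z axis and vertical below 0.15 rad and x of sample2_mid in the frame of tray_floor between -0.125 and 0.125 m and y of sample2_mid in the frame of tray_floor between -0.085 and 0.085 m and z of sample2_mid in the frame of tray_floor between 0.018 and 0.03 m and x of sample3_mid in the frame of tray_floor between -0.125 and 0.125 m and y of sample3_mid in the frame of tray_floor between -0.085 and 0.085 m and z of sample3_mid in the frame of tray_floor between 0.018 and 0.03 m and y of tray_floor in the frame of bin_sill between 0.091 and 0.17 m and x of tray_floor in the frame of bin_sill between -0.06 and 0.06 m and z of tray_floor in the frame of bin_sill between -0.003 and 0.01 m and angle between tray_floor's own z axis and vertical below 0.06 rad), for 0.2 s.
At the end, for the whole second after the job is handed in: The tray stands flat (within 0.06 rad) on the bin's floor, wholly behind the sill (its centre 91 mm or more inside); every sample present lies on its base in it, web up (within 0.1 rad of the tray's floor, between the tray's lips); the gate is shut to within 0.06 rad (all of step 2 and value of joint gate below 0.06 rad); the robot touches nothing.
It fails at once if the tray is lifted more than 30 mm or tipped more than 0.3 rad (height (world z) of tray_floor above 0.07 m or angle between tray_floor's own z axis and vertical above 0.3 rad).
It fails at once if another thing on the bench is moved more than 40 mm or knocked over (distance of any of pliers, magnet, coupons, wrench, spray, nozzle from where it was at the start of the episode above 0.04 m or angle between any of pliers, magnet, coupons, wrench, spray, nozzle's own z axis and vertical above 0.5 rad).
Of sample1, sample2, sample3 only 2 to 3 are there at a start; the rules pass over those that are not, and their reading is None.
At some moment in a run one of tray may be knocked a few centimetres aside while the robot is not near it.
Once in a run the grip may slacken for a moment while it holds something.
It also fails if it takes over 210 s, if anything falls off the work surface, if the arm or the gripper's body presses on something with over 40 N, if the wrist force passes 120 N, or if a joint passes its speed limit or range.

ROBOT

A 6-joint arm with a two-finger parallel gripper is mounted at the origin on the work surface. World frame = base frame: x ahead of the robot, y to its left, z up, the work surface at z = 0. Lengths are in m, angles in rad, forces in N, time in s.
With the tool pointing down it reaches from about 0.3 to 0.875 m from the base axis. Payload 6.4 kg.
Tool frame: the origin (TCP) lies midway between the tips of the shut fingers; the grasp point (between the pads) lies env.grip_depth behind it (env.grip_depth is the distance from the TCP to the grasp point, in m); z points along the fingers, y is the line along which they close (so a half turn about z gives the same grasp; the last joint's range is limited). The gripper opens to 85 mm and grips with 20 to 120 N. Pads are 22 mm wide; open, the fingers measure 114 mm over their backs; the gripper's body (76 mm by 85 mm) begins 54 mm behind the grasp point. The pads swing forward as they close: fully open they stand 13 mm farther back than shut.
Start: joints at [-1.386, 0.181, 1.607, -0, 1.354, -0.206], TCP at [0.219, -0.532, 0.231] pointing down, gripper open.
Joint ranges: [-2.99, 2.99], [-0.89, 2.07], [0.3, 2.58], [-1.14, 4.28], [0, 2.63], [-3.12, 3.12]. Speed limits (rad/s): [2.57, 2.57, 3.01, 3.14, 3.14, 3.14].

INTERFACE

Orientations are given as a unit quaternion [w, x, y, z].
In Python, from cell import get_obs, capture, camera_model, workorder, env gives the robot as it stands.
- The arm moves only by the tool carry_out, never from a script. Its argument "plan" is a list of rows, each an object with "dp": the shift along the tool's x, y, z in mm, a list of three; "rotation": the turn, a rotation vector about the tool's x, y, z in degrees, a list of three. In form: [{"dp": [dx, dy, dz], "rotation": [rx, ry, rz]}, ...]. A call has 1 to 20 rows; each row is the pose to reach, as a shift and turn from the pose commanded when the call began, along the tool's axes at that moment; what a row does not reach only later rows make up. A row lasts 1/10 s, in which the tool goes at most 50 mm and 8.59 degrees, less where a joint would pass 70% of its speed; a pose out of reach is approached as far as the arm can. A call with a gripper value outside its range is refused whole. "grip" is the opening, from 0 (shut) to 1 (fully open), set as the call begins (left out, the last holds). The fingers move at their own pace and stop on an object; the grip force is fixed at half the most. Time passes only in rows, so rows that repeat a pose let the fingers close. It gives the time, the measured TCP pose, the force, the opening and the grip force at its end, in the units of the state.
- get_obs(): the state, without advancing time (a new reading comes with each control period).
- capture(name): name is "scene" or "side" or "wrist"; returns (picture, depth): 384x512x3 uint8, red, green, blue; 384x512 float32, m along the optical axis (not along the pixel's ray), 0 where there is no reading.
- camera_model(name): a dict with "K" (3x3 intrinsics, pixels), "T" (4x4, takes a point from camera to world coordinates); the wrist camera has in their place "T_tool_cam" (4x4, takes a point from camera to tool coordinates, whose origin is the TCP and whose axes are the flange's). Camera axes: x right, y up, looking along -z (the intrinsics and any distortion apply to the point x, -y, -z); pixel columns grow to the right and rows downward; lengths in m; the calibration is good to about 2 mm. The wrist camera is an equidistant fisheye: a pixel r from the principal point sees the ray r / f radians off the axis. A picture is of the moment at which its call begins: read the wrist's pose just before it. camera_model takes no time and is no camera call.
- workorder.sign_off(): hands the job in; it is judged then, once.
The state is a dict: "t": time; "joint_positions": joint angles; "qvel": joint speeds; "effort": joint torques, N m; "position": TCP position; "ee_rot": TCP orientation; "wrist_force": force on the tool from outside, world axes, zero at the start; "torque": the same for the moment, N m; "gripper_width": finger opening in m; "finger_force": force on a finger pad.
Only numpy, scipy, OpenCV 4.12 (cv2) and the standard library are available. Lean on these libraries where they do the work, as an engineer would, in place of code of your own. Each camera call takes 0.05 s, during which the arm holds its last target. There are 200 camera calls.

## Working session

There is one attempt and no reset: what is moved stays moved. The work goes in short steps, Python scripts to look and compute and a tool call to move; the robot and the scene stay as the last step left them, time stands still between calls to the robot, and variables do not carry over. Pictures are saved under pics/ and viewed, at most 14 in all, crops included, and the job is handed in when it is done.

Besides the shell and the picture viewer there is one more tool, called after "Call:" in YAML: its name, and indented under it one key for each argument. carry_out: Moves the arm, as the interface text tells. Its arguments: {"type":"object","properties":{"plan":{"type":"array","items":{"type":"object","properties":{"dp":{"type":"array","items":{"type":"number"}},"rotation":{"type":"array","items":{"type":"number"}}}}},"grip":{"type":"number"}},"required":["plan"]}

```bash
ls; mkdir -p pics
cat > h.py <<'E'
import numpy as np, cv2
from cell import get_obs, capture, camera_model, workorder, env
from scipy.spatial.transform import Rotation as R
def cloud(name):
    m=camera_model(name); K=np.array(m["K"]); T=np.array(m["T"])
    im,d=capture(name)
    v,u=np.mgrid[:d.shape[0],:d.shape[1]]
    P=np.stack([(u-K[0,2])/K[0,0]*d,-(v-K[1,2])/K[1,1]*d,-d],-1)
    W=P@T[:3,:3].T+T[:3,3]; W[d==0]=np.nan
    return im,W
def save(n,im,s=1.5): cv2.imwrite("pics/"+n,cv2.resize(im[:,:,::-1],None,fx=s,fy=s))
def pose():
    o=get_obs(); q=o["ee_rot"]; return np.array(o["position"]),R.from_quat([q[1],q[2],q[3],q[0]]).as_matrix(),o
E
python3 - <<'E'
from h import *
print(get_obs()); print(env.grip_depth)
for n in("scene","side"):
    im,W=cloud(n); save(n+"0.png",im); np.savez(n+"0.npz",im=im,W=W); print(camera_model(n))
E
```

```text
pics
{'t': 0.0, 'joint_positions': array([-1.38629207e+00,  1.81541460e-01,  1.60798510e+00,  2.07932339e-05,
        1.35382904e+00, -2.06303831e-01]), 'qvel': array([ 0.00168878, -0.00058359,  0.00141793, -0.00085365, -0.00042764,
       -0.00030824]), 'effort': array([-6.54406995e-04, -4.44873941e+01, -3.51337123e+01, -4.27032428e-04,
        8.91941978e-03,  5.74798278e-06]), 'position': array([ 0.21895542, -0.53108631,  0.230395  ]), 'ee_rot': array([-8.81308527e-04,  9.80969354e-01,  1.94160628e-01,  1.97579462e-05]), 'wrist_force': array([0.14354599, 0.36797859, 0.00340078]), 'torque': array([-0.01683276, -0.01869282,  0.01761485]), 'finger_force': 0.0, 'gripper_width': 0.08587424241638925}
0.0187
{'K': array([[423.89153947,   0.        , 262.69838871],
       [  0.        , 423.89153947, 197.88743415],
       [  0.        ,   0.        ,   1.        ]]), 'T': array([[ 0.33084932, -0.70051616,  0.63230992,  1.27407617],
       [ 0.94368233,  0.24669032, -0.22047117, -0.43124332],
       [-0.00154112,  0.66964244,  0.74268205,  0.97397026],
       [ 0.        ,  0.        ,  0.        ,  1.        ]])}
{'K': array([[498.85687426,   0.        , 256.95804956],
       [  0.        , 498.85687426, 193.95210345],
       [  0.        ,   0.        ,   1.        ]]), 'T': array([[-0.79458156,  0.40607439, -0.45137981, -0.05692666],
       [-0.60710183, -0.52131646,  0.59971369,  0.65507591],
       [ 0.00821664,  0.75055495,  0.66075695,  1.02079354],
       [ 0.        ,  0.        ,  0.        ,  1.        ]])}
```

View pics/scene0.png

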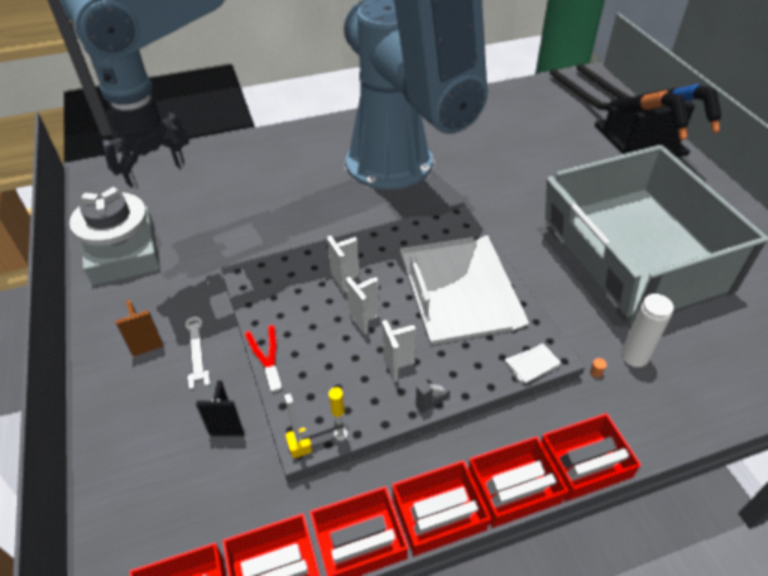

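View pics/side0.png

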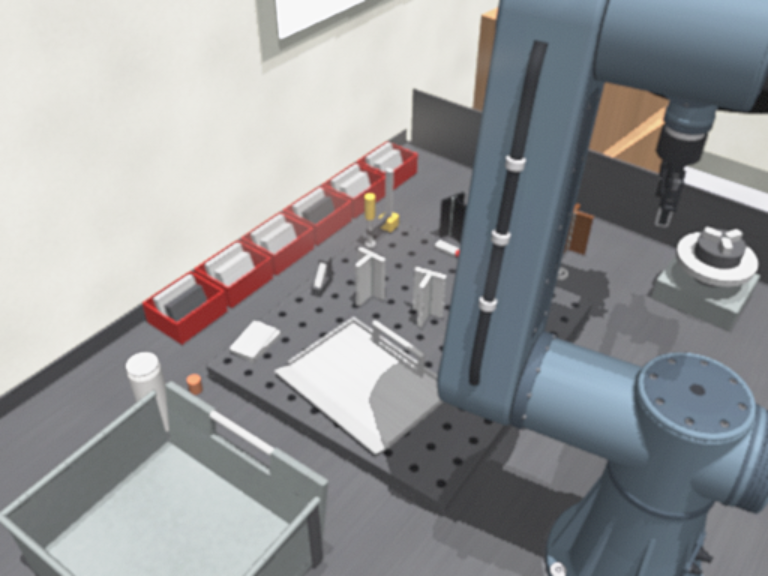

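Scene: three grey samples at about (343,258), (363,305) and (400,350). Tray with its handle at (420,285), bin at (650,225), gate slightly ajar, and the brown and black T's off the plate are the look-alikes. Next is a plan view built from depth.

```bash
cat >> h.py <<'E'
def plan(clouds,x0=.15,x1=.95,y0=-.55,y1=.6,res=.002,zmax=.3):
    H=int((x1-x0)/res);Wd=int((y1-y0)/res)
    z=np.full((H,Wd),-1.);c=np.zeros((H,Wd,3),np.uint8)
    for im,W in clouds:
        p=W.reshape(-1,3);cc=im.reshape(-1,3)
        k=np.isfinite(p[:,0])&(p[:,2]<zmax);p=p[k];cc=cc[k]
        i=((x1-p[:,0])/res).astype(int);j=((y1-p[:,1])/res).astype(int)
        k=(i>=0)&(i<H)&(j>=0)&(j<Wd);i,j,p,cc=i[k],j[k],p[k],cc[k]
        o=np.argsort(p[:,2]);i,j,p,cc=i[o],j[o],p[o],cc[o]
        m=p[:,2]>z[i,j]; z[i[m],j[m]]=p[m,2];c[i[m],j[m]]=cc[m]
    return z,c
E
python3 - <<'E'
from h import *
cl=[]
for n in("scene","side"):
    d=np.load(n+"0.npz"); cl.append((d["im"],d["W"]))
z,c=plan(cl)
hm=cv2.applyColorMap(np.clip(z/0.17*255,0,255).astype(np.uint8),cv2.COLORMAP_JET); hm[z<0]=0
cv2.imwrite("pics/plan0.png",cv2.resize(hm,None,fx=1.39,fy=1.39,interpolation=cv2.INTER_NEAREST))
for (im,W),n in zip(cl,("scene","side")):
    inp=(W[...,0]>.25)&(W[...,0]<.85)&(W[...,1]>-.32)&(W[...,1]<.25)
    m=inp&(W[...,2]>.127)&(W[...,2]<.145)
    k,l,st,ce=cv2.connectedComponentsWithStats(m.astype(np.uint8))
    for i in range(1,k):
        if st[i,4]>12:
            P=W[l==i]; print(n,st[i,4],P.mean(0).round(4),P.min(0).round(3),P.max(0).round(3))
E
```

```text
scene 77 [0.414  0.2292 0.1359] [0.362 0.223 0.127] [0.466 0.238 0.144]
scene 123 [ 0.399  -0.2352  0.1354] [ 0.368 -0.254  0.127] [ 0.428 -0.203  0.141]
scene 113 [0.6294 0.2372 0.136 ] [0.578 0.232 0.127] [0.672 0.249 0.145]
scene 141 [ 0.5159 -0.2316  0.1356] [ 0.487 -0.252  0.127] [ 0.547 -0.198  0.141]
scene 126 [0.7499 0.2229 0.137 ] [0.718 0.211 0.127] [0.765 0.247 0.145]
scene 159 [ 0.6377 -0.2067  0.1354] [ 0.606 -0.222  0.127] [ 0.666 -0.173  0.141]
side 139 [ 0.6348 -0.2036  0.1348] [ 0.606 -0.221  0.127] [ 0.667 -0.169  0.141]
side 142 [ 0.5125 -0.2293  0.1346] [ 0.486 -0.249  0.127] [ 0.546 -0.195  0.142]
side 75 [0.7174 0.2359 0.1361] [0.71  0.215 0.127] [0.729 0.249 0.145]
side 122 [0.6085 0.2479 0.1376] [0.565 0.239 0.127] [0.668 0.25  0.145]
side 236 [0.4043 0.2411 0.1361] [0.361 0.229 0.127] [0.457 0.246 0.145]
```

View pics/plan0.png

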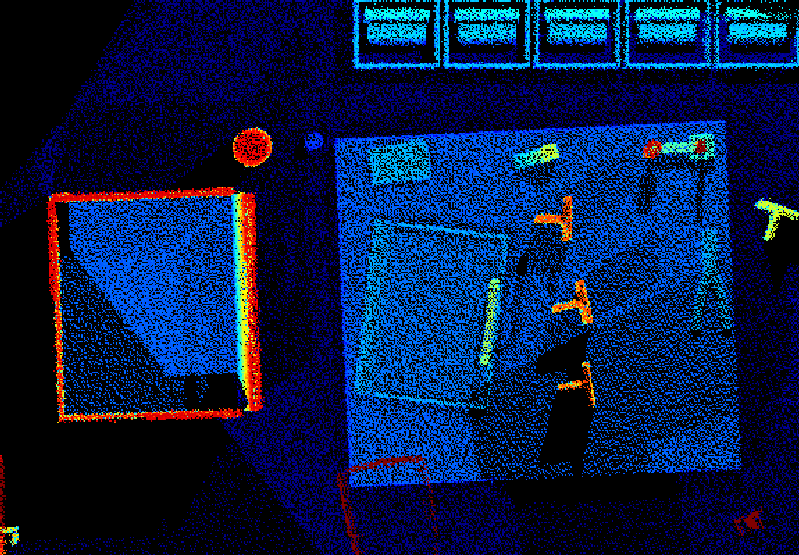

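Plan view (695 px/m, right = −y, up = +x): plate, tray (≈(431,315), handle at (491,320)), three T's, bin gate slightly ajar. Now numeric fits.

```bash
cat >> h.py <<'E'
def rect(P,q=None):
    (cx,cy),(w,h),a=cv2.minAreaRect((P[:,:2]*1000).astype(np.float32))
    return np.array([cx,cy]).round(1),np.array([w,h]).round(1),round(a,1)
def sel(cl,x,y,z):
    P=np.concatenate([W.reshape(-1,3) for _,W in cl]); 
    return P[(P[:,0]>x[0])&(P[:,0]<x[1])&(P[:,1]>y[0])&(P[:,1]<y[1])&(P[:,2]>z[0])&(P[:,2]<z[1])]
def line(P,ax):  # fit line; yaw of its direction
    d=cv2.fitLine(P[:,:2].astype(np.float32),cv2.DIST_HUBER,0,.01,.01).ravel()
    v=d[:2]*np.sign(d[ax]); return np.degrees(np.arctan2(v[1],v[0])).round(2),d[2:].round(4)
def tray(cl,c=(.5,-.02),r=.16):
    P=sel(cl,(c[0]-r,c[0]+r),(c[1]-r,c[1]+r),(.0815,.1))   # handle bar top
    print("handle",len(P),P.mean(0).round(4),line(P,0),rect(P))
    return P
E
python3 - <<'E'
from h import *
cl=[]
for n in("scene","side"):
    d=np.load(n+"0.npz"); cl.append((d["im"],d["W"]))
for x in((.36,.44),(.47,.56),(.59,.68)):
    P=sel(cl,x,(-.27,-.16),(.13,.145)); print(rect(P),P[:,2].max()); 
for i in (0,1):
    print("cam",i)
    c=[cl[i]]
    P=tray(c,(.5,-.06),.1)
    P=sel(c,(.36,.66),(-.12,.1),(.045,.056)); print("lips",len(P),rect(P))
    for s,xx in(("x+",(.55,.66)),("x-",(.33,.43))):
        Q=P[(P[:,0]>xx[0])&(P[:,0]<xx[1])]; 
        if len(Q)>20: print(s,len(Q),line(Q,1))
    P=sel(c,(.2,.85),(-.5,.13),(.03,.042)); print("plate",rect(P))
    P=sel(c,(.3,.75),(.25,.56),(.142,.156)); print("rim",rect(P),P[:,2].max())
    P=sel(c,(.42,.62),(.2,.3),(.13,.17)); print("bar",len(P),P.mean(0),P[:,2].max(),line(P,0),rect(P))
    P=sel(c,(.4,.62),(.27,.45),(.03,.044)); print("binfloor",np.median(P[:,2]))
E
```

```text
(array([ 392.8, -240.2]), array([51.6, 56.1]), 42.5) 0.1409460790106981
(array([ 511.5, -221.2]), array([61.6, 51.6]), 14.9) 0.14198033319424008
(array([ 636.4, -195.6]), array([60.8, 52.6]), 0.0) 0.1412483606122028
cam 0
handle 114 [ 0.492  -0.1072  0.0912] (np.float32(-6.78), array([ 0.5019, -0.1084], dtype=float32)) (array([ 486.5, -106.1]), array([ 10. , 122.6]), 83.7)
lips 769 (array([496.6, -20.2]), array([192.9, 258.9]), 83.2)
x+ 291 (np.float32(97.11), array([0.6068, 0.021 ], dtype=float32))
x- 202 (np.float32(79.6), array([0.3847, 0.0037], dtype=float32))
plate (array([ 512.8, -199.2]), array([506.8, 613.2]), 2.7)
rim (array([545.6, 387.4]), array([400.4, 282.5]), 1.3) 0.1559854339041028
bar 334 [0.52585001 0.23397132 0.14896086] 0.1580594611579076 (np.float32(2.07), array([0.5258, 0.234 ], dtype=float32)) (array([520.1, 235.3]), array([200. ,  15.4]), 1.7)
binfloor 0.03753262173824068
cam 1
handle 164 [ 0.4853 -0.1016  0.0903] (np.float32(-6.85), array([ 0.4853, -0.1016], dtype=float32)) (array([ 487.8, -104.3]), array([ 14.3, 122.4]), 83.1)
lips 918 (array([498.9, -19.2]), array([195.1, 254.3]), 83.4)
x+ 287 (np.float32(97.83), array([0.6059, 0.0221], dtype=float32))
x- 257 (np.float32(76.07), array([0.3881, 0.0373], dtype=float32))
plate (array([ 550.8, -196.4]), array([574.2, 615.3]), 2.6)
rim (array([546.6, 388.7]), array([401.1, 283.6]), 1.0) 0.15599840781204588
bar 643 [0.5172976  0.24072202 0.14879133] 0.15840425078515563 (np.float32(2.43), array([0.499 , 0.2411], dtype=float32)) (array([520. , 238.1]), array([199.6,  19.4]), 1.8)
binfloor 0.03706014630597565
```

```bash
cat > go.py <<'E'
import sys; from h import *
p,Rm,o=pose()
print("t",o["t"],"p",p.round(4),"x",Rm[:,0].round(3),"z",Rm[:,2].round(3),"j",np.round(o["joint_positions"],2))
for a in sys.argv[1:]:
    x,y,z,psi=map(float,a.split(",")); c,s=np.cos(np.radians(psi)),np.sin(np.radians(psi))
    Rt=np.array([[c,s,0],[s,-c,0],[0,0,-1]])
    print(a,"dp",(Rm.T@(np.array([x,y,z])-p)*1000).round(0),"rot",np.degrees(R.from_matrix(Rm.T@Rt).as_rotvec()).round(1))
E
python3 go.py .636,-.12,.23,90 .636,-.13,.117,90
```

```text
t 0.1 p [ 0.219  -0.5312  0.2305] x [0.925 0.381 0.   ] z [-0.     0.002 -1.   ] j [-1.39  0.18  1.61 -0.    1.35 -0.21]
.636,-.12,.23,90 dp [ 542. -221.    1.] rot [ -0.1  -0.1 -67.6]
.636,-.13,.117,90 dp [ 538. -212.  114.] rot [ -0.1  -0.1 -67.6]
```

Call:
carry_out:
  grip: 0
  plan:
    - {"dp": [542,-221,0],"rotation": [0,0,-67.6]}
    - {"dp": [542,-221,0],"rotation": [0,0,-67.6]}
    - {"dp": [542,-221,0],"rotation": [0,0,-67.6]}
    - {"dp": [542,-221,0],"rotation": [0,0,-67.6]}
    - {"dp": [542,-221,0],"rotation": [0,0,-67.6]}
    - {"dp": [542,-221,0],"rotation": [0,0,-67.6]}
    - {"dp": [542,-221,0],"rotation": [0,0,-67.6]}
    - {"dp": [542,-221,0],"rotation": [0,0,-67.6]}
    - {"dp": [542,-221,0],"rotation": [0,0,-67.6]}
    - {"dp": [542,-221,0],"rotation": [0,0,-67.6]}
    - {"dp": [542,-221,0],"rotation": [0,0,-67.6]}
    - {"dp": [542,-221,0],"rotation": [0,0,-67.6]}
    - {"dp": [542,-221,0],"rotation": [0,0,-67.6]}
    - {"dp": [542,-221,0],"rotation": [0,0,-67.6]}
    - {"dp": [538,-212,60],"rotation": [0,0,-67.6]}
    - {"dp": [538,-212,114],"rotation": [0,0,-67.6]}
    - {"dp": [538,-212,114],"rotation": [0,0,-67.6]}
    - {"dp": [538,-212,114],"rotation": [0,0,-67.6]}
    - {"dp": [538,-212,114],"rotation": [0,0,-67.6]}

```text
t: 2.0
position: [0.6366, -0.1318, 0.1194]
ee_rot: [0.001, 0.707, 0.707, 0.0]
wrist_force: [-0.1, 0.2, 0.3]
gripper_width: 0.0001
finger_force: 0.0
```

Call:
carry_out:
  plan:
    - {"dp": [-10,0,0]}
    - {"dp": [-20,0,0]}
    - {"dp": [-26,0,0]}
    - {"dp": [-32,0,0]}
    - {"dp": [-36,0,0]}
    - {"dp": [-40,0,0]}
    - {"dp": [-44,0,0]}
    - {"dp": [-48,0,0]}
    - {"dp": [-52,0,0]}
    - {"dp": [-56,0,0]}
    - {"dp": [-60,0,0]}
    - {"dp": [-64,0,0]}
    - {"dp": [-64,0,0]}
    - {"dp": [-50,0,-60]}
    - {"dp": [-30,-60,-80]}
    - {"dp": [-27,-140,-80]}
    - {"dp": [-27,-140,-80]}
    - {"dp": [-27,-140,-80]}

```text
schema error: expected keys dp, rotation
```

```bash
python3 - <<'E'
from h import *
cl=[cloud("scene")]; np.savez("s1.npz",im=cl[0][0],W=cl[0][1])
z,c=plan(cl); hm=cv2.applyColorMap(np.clip(z/0.17*255,0,255).astype(np.uint8),cv2.COLORMAP_JET); hm[z<0]=0
a=hm[80:360,230:480]; im=cl[0][0][100:340,130:380,::-1]
a=cv2.resize(a,None,fx=1.5,fy=1.5); im=cv2.resize(im,(400,420)); cv2.imwrite("pics/s1.png",np.hstack([a,im]))
E
python3 go.py .498,-.158,.117,105
```

```text
t 2.05 p [ 0.6374 -0.1318  0.1204] x [ 0.001  1.    -0.002] z [ 0.004 -0.002 -1.   ] j [-0.39  0.45  1.49 -0.    1.19 -0.39]
.498,-.158,.117,105 dp [ -26. -139.    3.] rot [  0.2   0.1 -15. ]
```

View pics/s1.png

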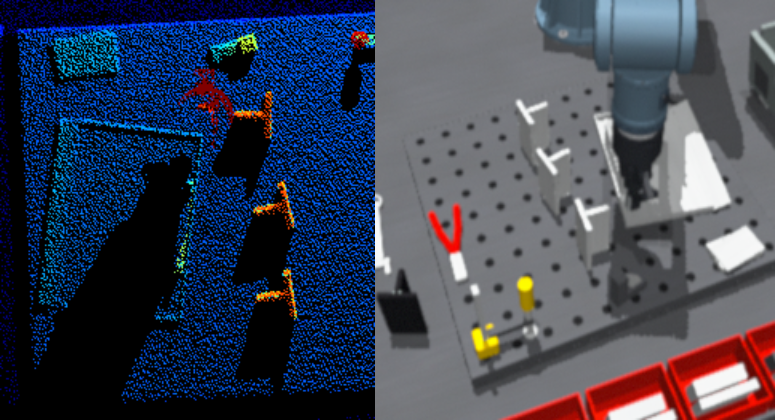

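The move was refused (each row needs a rotation). The picture shows all three samples still upright and the gripper beside the first one, so I'll resend it.

Call:
carry_out:
  plan:
    - {"dp": [-10,0,0],"rotation": [0,0,0]}
    - {"dp": [-20,0,0],"rotation": [0,0,0]}
    - {"dp": [-26,0,0],"rotation": [0,0,0]}
    - {"dp": [-32,0,0],"rotation": [0,0,0]}
    - {"dp": [-36,0,0],"rotation": [0,0,0]}
    - {"dp": [-40,0,0],"rotation": [0,0,0]}
    - {"dp": [-44,0,0],"rotation": [0,0,0]}
    - {"dp": [-48,0,0],"rotation": [0,0,0]}
    - {"dp": [-52,0,0],"rotation": [0,0,0]}
    - {"dp": [-56,0,0],"rotation": [0,0,0]}
    - {"dp": [-60,0,0],"rotation": [0,0,0]}
    - {"dp": [-64,0,0],"rotation": [0,0,0]}
    - {"dp": [-64,0,0],"rotation": [0,0,0]}
    - {"dp": [-50,0,-60],"rotation": [0,0,0]}
    - {"dp": [-30,-60,-80],"rotation": [0,0,-8]}
    - {"dp": [-26,-139,-80],"rotation": [0,0,-15]}
    - {"dp": [-26,-139,-80],"rotation": [0,0,-15]}
    - {"dp": [-26,-139,-80],"rotation": [0,0,-15]}

```text
t: 3.85
position: [0.491, -0.1542, 0.1962]
ee_rot: [-0.003, 0.609, 0.793, -0.001]
wrist_force: [-0.2, 0.1, -0.6]
gripper_width: -0.0001
finger_force: 0.0
```

```bash
python3 - <<'E'
from h import *
cl=[cloud("scene")]
z,c=plan(cl); hm=cv2.applyColorMap(np.clip(z/0.17*255,0,255).astype(np.uint8),cv2.COLORMAP_JET); hm[z<0]=0
a=hm[80:360,230:480]; im=cl[0][0][100:340,130:380,::-1]
a=cv2.resize(a,None,fx=1.5,fy=1.5); im=cv2.resize(im,(400,420)); cv2.imwrite("pics/s2.png",np.hstack([a,im]))
E
python3 go.py .498,-.158,.117,105
```

```text
t 3.9 p [ 0.4942 -0.1556  0.1973] x [-0.258  0.966  0.001] z [-0.001  0.    -1.   ] j [-0.53  0.09  1.78 -0.    1.27 -0.8 ]
.498,-.158,.117,105 dp [-3.  3. 80.] rot [-0. -0. -0.]
```

View pics/s2.png

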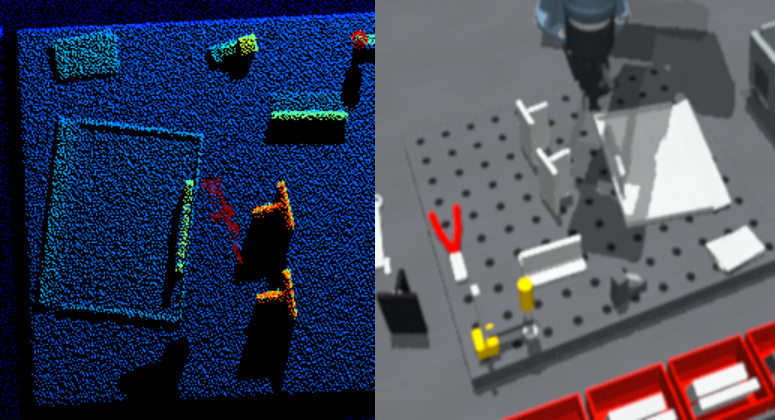

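Sample 3 lies on its base at plan crop (310,115), web up. Now I'll topple sample 2 and move on to sample 1.

Call:
carry_out:
  plan:
    - {"dp": [0,3,40],"rotation": [0,0,0]}
    - {"dp": [-3,3,80],"rotation": [0,0,0]}
    - {"dp": [-3,3,80],"rotation": [0,0,0]}
    - {"dp": [-20,3,80],"rotation": [0,0,0]}
    - {"dp": [-30,3,80],"rotation": [0,0,0]}
    - {"dp": [-36,3,80],"rotation": [0,0,0]}
    - {"dp": [-40,3,80],"rotation": [0,0,0]}
    - {"dp": [-44,3,80],"rotation": [0,0,0]}
    - {"dp": [-48,3,80],"rotation": [0,0,0]}
    - {"dp": [-52,3,80],"rotation": [0,0,0]}
    - {"dp": [-56,3,80],"rotation": [0,0,0]}
    - {"dp": [-60,3,80],"rotation": [0,0,0]}
    - {"dp": [-64,3,80],"rotation": [0,0,0]}
    - {"dp": [-64,3,80],"rotation": [0,0,0]}
    - {"dp": [-50,0,20],"rotation": [0,0,0]}
    - {"dp": [0,-40,0],"rotation": [0,0,7]}
    - {"dp": [19,-105,0],"rotation": [0,0,7]}
    - {"dp": [19,-105,0],"rotation": [0,0,7]}
    - {"dp": [19,-105,0],"rotation": [0,0,7]}

```text
t: 5.8
position: [0.3874, -0.164, 0.1974]
ee_rot: [-0.0, 0.656, 0.755, -0.0]
wrist_force: [0.3, -0.3, 0.1]
gripper_width: -0.0001
finger_force: 0.0
```

```bash
python3 go.py .388,-.162,.117,98
```

```text
t 5.8 p [ 0.3874 -0.164   0.1974] x [-0.139  0.99   0.   ] z [-0.001 -0.    -1.   ] j [-0.68 -0.15  2.01 -0.    1.28 -0.82]
.388,-.162,.117,98 dp [ 2.  1. 80.] rot [-0. -0. -0.]
```

Call:
carry_out:
  plan:
    - {"dp": [2,1,40],"rotation": [0,0,0]}
    - {"dp": [2,1,80],"rotation": [0,0,0]}
    - {"dp": [2,1,80],"rotation": [0,0,0]}
    - {"dp": [-14,1,80],"rotation": [0,0,0]}
    - {"dp": [-24,1,80],"rotation": [0,0,0]}
    - {"dp": [-30,1,80],"rotation": [0,0,0]}
    - {"dp": [-36,1,80],"rotation": [0,0,0]}
    - {"dp": [-40,1,80],"rotation": [0,0,0]}
    - {"dp": [-44,1,80],"rotation": [0,0,0]}
    - {"dp": [-48,1,80],"rotation": [0,0,0]}
    - {"dp": [-52,1,80],"rotation": [0,0,0]}
    - {"dp": [-56,1,80],"rotation": [0,0,0]}
    - {"dp": [-60,1,80],"rotation": [0,0,0]}
    - {"dp": [-64,1,80],"rotation": [0,0,0]}
    - {"dp": [-64,1,80],"rotation": [0,0,0]}
    - {"dp": [-50,0,20],"rotation": [0,0,0]}
    - {"dp": [0,0,-60],"rotation": [0,0,0]}
    - {"dp": [100,0,-60],"rotation": [0,0,0]}
    - {"dp": [150,0,-60],"rotation": [0,0,0]}
    - {"dp": [150,0,-60],"rotation": [0,0,0]}

```text
t: 7.8
position: [0.3737, -0.0487, 0.2504]
ee_rot: [0.001, 0.657, 0.754, 0.0]
wrist_force: [1.3, -0.3, -0.7]
gripper_width: 0.0002
finger_force: 0.0
```

```bash
cat >> h.py <<'E'
def webs(cl,ylo=-.45,yhi=-.12,xr=(.3,.7)):
    out=[]
    for im,W in cl:
        m=(W[...,2]>.079)&(W[...,2]<.094)&(W[...,1]>ylo)&(W[...,1]<yhi)&(W[...,0]>xr[0])&(W[...,0]<xr[1])
        k,l,st,_=cv2.connectedComponentsWithStats(m.astype(np.uint8))
        for i in range(1,k):
            if st[i,4]>40: P=W[l==i]; r=rect(P); print("web",st[i,4],r,"zmed",np.median(P[:,2]).round(4),"yaw",line(P,1)[0])
E
python3 - <<'E'
from h import *
cl=[cloud("scene"),cloud("side")]
for i in(0,1): print(i); webs([cl[i]]); tray([cl[i]],(.5,-.06),.1)
z,c=plan(cl); hm=cv2.applyColorMap(np.clip(z/0.17*255,0,255).astype(np.uint8),cv2.COLORMAP_JET); hm[z<0]=0
a=hm[80:360,230:480]; im=cl[0][0][100:340,130:380,::-1]
a=cv2.resize(a,None,fx=1.5,fy=1.5); im=cv2.resize(im,(400,420)); cv2.imwrite("pics/s3.png",np.hstack([a,im]))
E
```

```text
0
web 120 (array([ 406.9, -304.5]), array([14.2, 98.5]), 8.7) zmed 0.0844 yaw 99.05
web 133 (array([ 528.5, -297.6]), array([ 12.9, 101.3]), 13.1) zmed 0.0844 yaw 103.08
web 153 (array([ 635.7, -273. ]), array([99.2, 13.1]), 89.5) zmed 0.0849 yaw 90.3
handle 114 [ 0.4915 -0.107   0.0909] (np.float32(-6.64), array([ 0.4915, -0.107 ], dtype=float32)) (array([ 488.6, -106.3]), array([  9.9, 121.6]), 83.6)
1
web 93 (array([ 635.1, -271.6]), array([103. ,  12.4]), 89.8) zmed 0.0844 yaw 90.2
web 84 (array([ 406.2, -300.7]), array([  8.5, 100.7]), 9.4) zmed 0.0853 yaw 98.57
handle 164 [ 0.4861 -0.1018  0.0901] (np.float32(-6.95), array([ 0.4898, -0.1016], dtype=float32)) (array([ 488.5, -103. ]), array([ 13.1, 123.1]), 83.1)
```

View pics/s3.png

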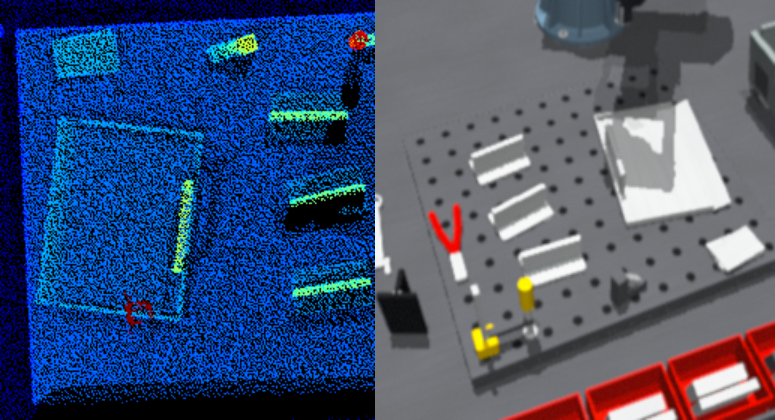

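All three lie flat, web up, at plan crop (310,115), (327,195) and (332,287). Next I'll grasp sample 3.

```bash
python3 go.py .6355,-.2723,.2,90 .6355,-.2723,.058,90
```

```text
t 7.9 p [ 0.3739 -0.0456  0.2511] x [-0.145  0.989 -0.   ] z [ 0.003  0.    -1.   ] j [-0.44 -0.33  2.04  0.    1.42 -0.59]
.6355,-.2723,.2,90 dp [-262.  226.   52.] rot [ 0.2 -0.   8.4]
.6355,-.2723,.058,90 dp [-262.  225.  194.] rot [ 0.2 -0.   8.4]
```

Call:
carry_out:
  grip: 0.6
  plan:
    - {"dp": [-262,226,52],"rotation": [0,0,8.4]}
    - {"dp": [-262,226,52],"rotation": [0,0,8.4]}
    - {"dp": [-262,226,52],"rotation": [0,0,8.4]}
    - {"dp": [-262,226,52],"rotation": [0,0,8.4]}
    - {"dp": [-262,226,52],"rotation": [0,0,8.4]}
    - {"dp": [-262,226,52],"rotation": [0,0,8.4]}
    - {"dp": [-262,226,52],"rotation": [0,0,8.4]}
    - {"dp": [-262,226,52],"rotation": [0,0,8.4]}
    - {"dp": [-262,226,52],"rotation": [0,0,8.4]}
    - {"dp": [-262,226,52],"rotation": [0,0,8.4]}
    - {"dp": [-262,226,52],"rotation": [0,0,8.4]}
    - {"dp": [-262,226,52],"rotation": [0,0,8.4]}
    - {"dp": [-262,226,95],"rotation": [0,0,8.4]}
    - {"dp": [-262,226,140],"rotation": [0,0,8.4]}
    - {"dp": [-262,226,170],"rotation": [0,0,8.4]}
    - {"dp": [-262,226,185],"rotation": [0,0,8.4]}
    - {"dp": [-262,226,192],"rotation": [0,0,8.4]}
    - {"dp": [-262,226,192],"rotation": [0,0,8.4]}

```text
t: 9.7
position: [0.6348, -0.2782, 0.0583]
ee_rot: [0.0, 0.71, 0.705, 0.0]
wrist_force: [-0.3, -0.5, 0.5]
gripper_width: 0.0512
finger_force: 0.0
```

```bash
python3 go.py .6355,-.2723,.058,90 .6355,-.2723,.16,90 .5725,-.0293,.16,83.2 .5725,-.0293,.062,83.2
```

```text
t 9.7 p [ 0.6348 -0.2782  0.0583] x [ 0.007  1.    -0.   ] z [ 0.001 -0.    -1.   ] j [-0.58  0.61  1.39  0.    1.13 -0.58]
.6355,-.2723,.058,90 dp [6. 1. 0.] rot [ 0.   0.  -0.4]
.6355,-.2723,.16,90 dp [   6.    1. -102.] rot [ 0.   0.  -0.4]
.5725,-.0293,.16,83.2 dp [ 248.  -64. -102.] rot [0.  0.  6.4]
.5725,-.0293,.062,83.2 dp [248. -64.  -4.] rot [0.  0.  6.4]
```

Call:
carry_out:
  grip: 0
  plan:
    - {"dp": [6,0,0],"rotation": [0,0,0]}
    - {"dp": [6,0,0],"rotation": [0,0,0]}
    - {"dp": [6,0,0],"rotation": [0,0,0]}
    - {"dp": [6,0,0],"rotation": [0,0,0]}
    - {"dp": [6,0,0],"rotation": [0,0,0]}
    - {"dp": [6,0,0],"rotation": [0,0,0]}
    - {"dp": [6,0,0],"rotation": [0,0,0]}
    - {"dp": [6,0,0],"rotation": [0,0,0]}
    - {"dp": [6,0,-20],"rotation": [0,0,0]}
    - {"dp": [6,0,-60],"rotation": [0,0,0]}
    - {"dp": [6,0,-102],"rotation": [0,0,0]}
    - {"dp": [6,0,-102],"rotation": [0,0,0]}
    - {"dp": [6,0,-102],"rotation": [0,0,0]}
    - {"dp": [6,0,-102],"rotation": [0,0,0]}

```text
t: 11.1
position: [0.6332, -0.2714, 0.1573]
ee_rot: [-0.002, 0.71, 0.705, -0.0]
wrist_force: [-0.6, 0.3, -3.7]
gripper_width: 0.007
finger_force: 59.0
```

```bash
python3 - <<'E'
from h import *
cl=[cloud("scene"),cloud("side")]
for i in(0,1): tray([cl[i]],(.5,-.06),.1); P=sel([cl[i]],(.36,.66),(-.13,.1),(.045,.056)); print("lips",len(P),rect(P))
E
python3 go.py .5725,-.0293,.16,83.2 .5725,-.0293,.063,83.2
```

```text
handle 115 [ 0.4922 -0.1071  0.0911] (np.float32(-6.39), array([ 0.4912, -0.1074], dtype=float32)) (array([ 488.9, -105.9]), array([ 11. , 123.6]), 83.2)
lips 832 (array([497.8, -20.6]), array([192.7, 256.9]), 83.2)
handle 145 [ 0.4924 -0.1024  0.0905] (np.float32(-6.78), array([ 0.4912, -0.1022], dtype=float32)) (array([ 493.6, -103.3]), array([ 12.3, 116.2]), 82.7)
lips 905 (array([498.1, -19. ]), array([195.3, 254.3]), 83.0)
t 11.2 p [ 0.6331 -0.2713  0.1568] x [0.007 1.    0.002] z [-0.004  0.002 -1.   ] j [-0.58  0.5   1.35 -0.    1.3  -0.57]
.5725,-.0293,.16,83.2 dp [242. -62.  -2.] rot [-0.2 -0.1  6.4]
.5725,-.0293,.063,83.2 dp [241. -62.  95.] rot [-0.2 -0.1  6.4]
```

Call:
carry_out:
  plan:
    - {"dp": [242,-62,-3],"rotation": [0,0,6.4]}
    - {"dp": [242,-62,-3],"rotation": [0,0,6.4]}
    - {"dp": [242,-62,-3],"rotation": [0,0,6.4]}
    - {"dp": [242,-62,-3],"rotation": [0,0,6.4]}
    - {"dp": [242,-62,-3],"rotation": [0,0,6.4]}
    - {"dp": [242,-62,-3],"rotation": [0,0,6.4]}
    - {"dp": [242,-62,-3],"rotation": [0,0,6.4]}
    - {"dp": [242,-62,-3],"rotation": [0,0,6.4]}
    - {"dp": [242,-62,-3],"rotation": [0,0,6.4]}
    - {"dp": [242,-62,40],"rotation": [0,0,6.4]}
    - {"dp": [242,-62,70],"rotation": [0,0,6.4]}
    - {"dp": [242,-62,84],"rotation": [0,0,6.4]}
    - {"dp": [242,-62,90],"rotation": [0,0,6.4]}
    - {"dp": [242,-62,94],"rotation": [0,0,6.4]}
    - {"dp": [242,-62,97],"rotation": [0,0,6.4]}
    - {"dp": [242,-62,97],"rotation": [0,0,6.4]}

```text
t: 12.8
position: [0.575, -0.0299, 0.0634]
ee_rot: [0.001, 0.748, 0.664, 0.0]
wrist_force: [0.3, 0.3, -1.8]
gripper_width: 0.0069
finger_force: 63.9
```

Call:
carry_out:
  grip: 0.5
  plan:
    - {"dp": [0,0,2],"rotation": [0,0,0]}
    - {"dp": [0,0,2],"rotation": [0,0,0]}
    - {"dp": [0,0,2],"rotation": [0,0,0]}
    - {"dp": [0,0,2],"rotation": [0,0,0]}
    - {"dp": [0,0,2],"rotation": [0,0,0]}
    - {"dp": [0,0,-20],"rotation": [0,0,0]}
    - {"dp": [0,0,-60],"rotation": [0,0,0]}
    - {"dp": [0,0,-100],"rotation": [0,0,0]}
    - {"dp": [0,0,-100],"rotation": [0,0,0]}
    - {"dp": [0,0,-100],"rotation": [0,0,0]}

```text
t: 13.8
position: [0.575, -0.0298, 0.1638]
ee_rot: [0.001, 0.748, 0.664, 0.001]
wrist_force: [0.1, 0.4, -0.2]
gripper_width: 0.0429
finger_force: 0.0
```

```bash
python3 go.py .528,-.2965,.16,103 .528,-.2965,.058,103
```

```text
t 13.8 p [ 0.575  -0.0298  0.1638] x [ 0.118  0.993 -0.   ] z [ 0.003 -0.001 -1.   ] j [-0.26  0.25  1.67 -0.    1.22 -0.14]
.528,-.2965,.16,103 dp [-270.  -15.    4.] rot [  0.2   0.1 -19.8]
.528,-.2965,.058,103 dp [-270.  -15.  106.] rot [  0.2   0.1 -19.8]
```

Call:
carry_out:
  plan:
    - {"dp": [-270,-15,4],"rotation": [0,0,-19.8]}
    - {"dp": [-270,-15,4],"rotation": [0,0,-19.8]}
    - {"dp": [-270,-15,4],"rotation": [0,0,-19.8]}
    - {"dp": [-270,-15,4],"rotation": [0,0,-19.8]}
    - {"dp": [-270,-15,4],"rotation": [0,0,-19.8]}
    - {"dp": [-270,-15,4],"rotation": [0,0,-19.8]}
    - {"dp": [-270,-15,4],"rotation": [0,0,-19.8]}
    - {"dp": [-270,-15,4],"rotation": [0,0,-19.8]}
    - {"dp": [-270,-15,4],"rotation": [0,0,-19.8]}
    - {"dp": [-270,-15,50],"rotation": [0,0,-19.8]}
    - {"dp": [-270,-15,80],"rotation": [0,0,-19.8]}
    - {"dp": [-270,-15,96],"rotation": [0,0,-19.8]}
    - {"dp": [-270,-15,105],"rotation": [0,0,-19.8]}
    - {"dp": [-270,-15,105],"rotation": [0,0,-19.8]}
    - {"dp": [-270,-15,105],"rotation": [0,0,-19.8]}

```text
t: 15.3
position: [0.5283, -0.2964, 0.0589]
ee_rot: [0.001, 0.622, 0.783, -0.0]
wrist_force: [0.9, -0.6, 0.7]
gripper_width: 0.0429
finger_force: 0.0
```

Call:
carry_out:
  grip: 0
  plan:
    - {"dp": [0,0,0],"rotation": [0,0,0]}
    - {"dp": [0,0,0],"rotation": [0,0,0]}
    - {"dp": [0,0,0],"rotation": [0,0,0]}
    - {"dp": [0,0,0],"rotation": [0,0,0]}
    - {"dp": [0,0,0],"rotation": [0,0,0]}
    - {"dp": [0,0,0],"rotation": [0,0,0]}
    - {"dp": [0,0,0],"rotation": [0,0,0]}
    - {"dp": [0,0,-20],"rotation": [0,0,0]}
    - {"dp": [0,0,-60],"rotation": [0,0,0]}
    - {"dp": [0,0,-102],"rotation": [0,0,0]}
    - {"dp": [0,0,-102],"rotation": [0,0,0]}
    - {"dp": [0,0,-102],"rotation": [0,0,0]}
    - {"dp": [0,0,-102],"rotation": [0,0,0]}

```text
t: 16.6
position: [0.5262, -0.2951, 0.1576]
ee_rot: [-0.002, 0.623, 0.783, 0.0]
wrist_force: [-0.1, -0.2, -2.8]
gripper_width: 0.0071
finger_force: 59.7
```

```bash
python3 - <<'E'
from h import *
cl=[cloud("scene"),cloud("side")]
for i in(0,1): tray([cl[i]],(.5,-.06),.1); P=sel([cl[i]],(.36,.66),(-.13,.1),(.045,.056)); print("lips",len(P),rect(P)); webs([cl[i]],-.12,.08)
E
python3 go.py .498,-.0205,.16,83.2 .498,-.0205,.061,83.2
```

```text
handle 247 [ 0.5364 -0.0678  0.0886] (np.float32(43.6), array([ 0.5557, -0.0516], dtype=float32)) (array([529.4, -74.9]), array([196.8,  90.6]), 37.1)
lips 1177 (array([498. , -20.3]), array([193.5, 256.6]), 83.4)
web 111 (array([ 487.9, -106.2]), array([ 10.2, 122.3]), 83.4) zmed 0.0908 yaw 173.41
web 148 (array([573.6, -31. ]), array([99.7, 14. ]), 84.0) zmed 0.0864 yaw 82.57
handle 300 [ 0.5267 -0.0674  0.0886] (np.float32(37.82), array([ 0.5267, -0.0674], dtype=float32)) (array([529.6, -70.3]), array([197. ,  88.1]), 37.2)
lips 1284 (array([498.8, -19.2]), array([194.8, 254.2]), 83.0)
web 154 (array([ 487.1, -103.9]), array([ 12. , 121.4]), 83.4) zmed 0.0897 yaw 173.51
web 161 (array([575.1, -28.6]), array([101.2,  13.5]), 81.8) zmed 0.0869 yaw 82.98
t 16.7 p [ 0.5261 -0.295   0.1572] x [-0.225  0.974  0.003] z [-0.003  0.003 -1.   ] j [-0.71  0.32  1.6   0.    1.23 -0.93]
.498,-.0205,.16,83.2 dp [274.  34.  -2.] rot [-0.2 -0.2 19.8]
.498,-.0205,.061,83.2 dp [273.  35.  97.] rot [-0.2 -0.2 19.8]
```

Call:
carry_out:
  plan:
    - {"dp": [274,34,-3],"rotation": [0,0,19.8]}
    - {"dp": [274,34,-3],"rotation": [0,0,19.8]}
    - {"dp": [274,34,-3],"rotation": [0,0,19.8]}
    - {"dp": [274,34,-3],"rotation": [0,0,19.8]}
    - {"dp": [274,34,-3],"rotation": [0,0,19.8]}
    - {"dp": [274,34,-3],"rotation": [0,0,19.8]}
    - {"dp": [274,34,-3],"rotation": [0,0,19.8]}
    - {"dp": [274,34,-3],"rotation": [0,0,19.8]}
    - {"dp": [274,34,-3],"rotation": [0,0,19.8]}
    - {"dp": [274,34,40],"rotation": [0,0,19.8]}
    - {"dp": [274,34,70],"rotation": [0,0,19.8]}
    - {"dp": [274,34,84],"rotation": [0,0,19.8]}
    - {"dp": [274,34,90],"rotation": [0,0,19.8]}
    - {"dp": [274,34,94],"rotation": [0,0,19.8]}
    - {"dp": [274,34,98],"rotation": [0,0,19.8]}
    - {"dp": [274,34,98],"rotation": [0,0,19.8]}

```text
t: 18.3
position: [0.4995, -0.0216, 0.0622]
ee_rot: [0.001, 0.748, 0.664, 0.0]
wrist_force: [-0.1, 0.7, -3.1]
gripper_width: 0.0069
finger_force: 59.6
```

Call:
carry_out:
  grip: 0.5
  plan:
    - {"dp": [0,0,1],"rotation": [0,0,0]}
    - {"dp": [0,0,1],"rotation": [0,0,0]}
    - {"dp": [0,0,1],"rotation": [0,0,0]}
    - {"dp": [0,0,1],"rotation": [0,0,0]}
    - {"dp": [0,0,1],"rotation": [0,0,0]}
    - {"dp": [0,0,-20],"rotation": [0,0,0]}
    - {"dp": [0,0,-60],"rotation": [0,0,0]}
    - {"dp": [0,0,-100],"rotation": [0,0,0]}
    - {"dp": [0,0,-100],"rotation": [0,0,0]}
    - {"dp": [0,0,-100],"rotation": [0,0,0]}

```text
t: 19.3
position: [0.4996, -0.0216, 0.1626]
ee_rot: [0.001, 0.748, 0.664, 0.001]
wrist_force: [-0.3, 0.3, -0.3]
gripper_width: 0.0427
finger_force: 0.0
```

```bash
python3 go.py .4065,-.302,.16,98.8 .4065,-.302,.058,98.8
```

```text
t 19.3 p [ 0.4996 -0.0216  0.1626] x [ 0.118  0.993 -0.001] z [ 0.003 -0.001 -1.   ] j [-0.28  0.09  1.86 -0.    1.19 -0.16]
.4065,-.302,.16,98.8 dp [-289.  -59.    3.] rot [  0.2   0.1 -15.6]
.4065,-.302,.058,98.8 dp [-289.  -60.  105.] rot [  0.2   0.1 -15.6]
```

Call:
carry_out:
  plan:
    - {"dp": [-289,-59,3],"rotation": [0,0,-15.6]}
    - {"dp": [-289,-59,3],"rotation": [0,0,-15.6]}
    - {"dp": [-289,-59,3],"rotation": [0,0,-15.6]}
    - {"dp": [-289,-59,3],"rotation": [0,0,-15.6]}
    - {"dp": [-289,-59,3],"rotation": [0,0,-15.6]}
    - {"dp": [-289,-59,3],"rotation": [0,0,-15.6]}
    - {"dp": [-289,-59,3],"rotation": [0,0,-15.6]}
    - {"dp": [-289,-59,3],"rotation": [0,0,-15.6]}
    - {"dp": [-289,-59,3],"rotation": [0,0,-15.6]}
    - {"dp": [-289,-59,50],"rotation": [0,0,-15.6]}
    - {"dp": [-289,-59,80],"rotation": [0,0,-15.6]}
    - {"dp": [-289,-59,95],"rotation": [0,0,-15.6]}
    - {"dp": [-289,-59,104],"rotation": [0,0,-15.6]}
    - {"dp": [-289,-59,104],"rotation": [0,0,-15.6]}
    - {"dp": [-289,-59,104],"rotation": [0,0,-15.6]}

```text
t: 20.8
position: [0.4068, -0.301, 0.0582]
ee_rot: [0.0, 0.65, 0.76, -0.0]
wrist_force: [0.2, -0.3, 0.2]
gripper_width: 0.0431
finger_force: 0.0
```

Call:
carry_out:
  grip: 0
  plan:
    - {"dp": [0,0,0],"rotation": [0,0,0]}
    - {"dp": [0,0,0],"rotation": [0,0,0]}
    - {"dp": [0,0,0],"rotation": [0,0,0]}
    - {"dp": [0,0,0],"rotation": [0,0,0]}
    - {"dp": [0,0,0],"rotation": [0,0,0]}
    - {"dp": [0,0,0],"rotation": [0,0,0]}
    - {"dp": [0,0,0],"rotation": [0,0,0]}
    - {"dp": [0,0,-20],"rotation": [0,0,0]}
    - {"dp": [0,0,-60],"rotation": [0,0,0]}
    - {"dp": [0,0,-102],"rotation": [0,0,0]}
    - {"dp": [0,0,-102],"rotation": [0,0,0]}
    - {"dp": [0,0,-102],"rotation": [0,0,0]}
    - {"dp": [0,0,-102],"rotation": [0,0,0]}

```text
t: 22.1
position: [0.4051, -0.3004, 0.1579]
ee_rot: [-0.001, 0.651, 0.759, 0.0]
wrist_force: [0.6, -0.5, -1.8]
gripper_width: 0.0071
finger_force: 59.1
```

```bash
python3 - <<'E'
from h import *
cl=[cloud("scene"),cloud("side")]
for i in(0,1): P=sel([cl[i]],(.36,.66),(-.13,.1),(.045,.056)); print("lips",len(P),rect(P)); webs([cl[i]],-.12,.08)
E
python3 go.py .4236,-.0116,.16,83.2 .4236,-.0116,.061,83.2
```

```text
lips 1429 (array([504.6, -26.4]), array([192.8, 257. ]), 83.3)
web 97 (array([ 495.3, -112.1]), array([ 10.1, 120.9]), 83.5) zmed 0.091 yaw 173.91
web 141 (array([507.9, -29.2]), array([100.7,  13. ]), 83.9) zmed 0.0866 yaw 83.17
web 151 (array([582. , -37.1]), array([100.6,  12.1]), 83.4) zmed 0.0869 yaw 84.26
lips 1682 (array([505.9, -25.4]), array([197.6, 255. ]), 82.7)
web 149 (array([ 495.2, -109. ]), array([ 11.5, 121.4]), 82.6) zmed 0.0901 yaw 172.34
web 151 (array([582. , -35.1]), array([100. ,  12.1]), 81.5) zmed 0.0871 yaw 84.27
web 163 (array([506.7, -27.3]), array([100.6,  13.8]), 82.1) zmed 0.0871 yaw 82.09
t 22.2 p [ 0.405  -0.3003  0.1576] x [-0.153  0.988  0.003] z [-0.002  0.003 -1.   ] j [-0.87  0.11  1.85 -0.    1.19 -1.03]
.4236,-.0116,.16,83.2 dp [282.  62.  -2.] rot [-0.1 -0.2 15.6]
.4236,-.0116,.061,83.2 dp [282.  63.  97.] rot [-0.1 -0.2 15.6]
```

The tray was knocked by about (+7,−6) mm. I'll check that it has settled before placing.

```bash
python3 - <<'E'
from h import *
cl=[cloud("side")]
P=sel(cl,(.33,.69),(-.16,.12),(.045,.056)); print("lips",len(P),rect(P)); webs(cl,-.15,.1)
E
python3 go.py .4312,-.0175,.16,83.2 .4312,-.0175,.061,83.2
```

```text
lips 1716 (array([536.1, -30.9]), array([211.3, 315.7]), 85.9)
web 153 (array([ 494.3, -108.5]), array([ 12.2, 120.4]), 83.9) zmed 0.0902 yaw 173.0
web 157 (array([582.8, -35.2]), array([101.4,  14.1]), 82.4) zmed 0.0869 yaw 83.2
web 163 (array([506.5, -26.4]), array([101.6,  11.8]), 84.0) zmed 0.0869 yaw 83.85
t 22.25 p [ 0.4051 -0.3004  0.1578] x [-0.153  0.988  0.003] z [-0.002  0.003 -1.   ] j [-0.87  0.11  1.85  0.    1.19 -1.03]
.4312,-.0175,.16,83.2 dp [276.  69.  -2.] rot [-0.1 -0.2 15.6]
.4312,-.0175,.061,83.2 dp [275.  69.  97.] rot [-0.1 -0.2 15.6]
```

Call:
carry_out:
  plan:
    - {"dp": [275,68,-3],"rotation": [0,0,15.6]}
    - {"dp": [275,68,-3],"rotation": [0,0,15.6]}
    - {"dp": [275,68,-3],"rotation": [0,0,15.6]}
    - {"dp": [275,68,-3],"rotation": [0,0,15.6]}
    - {"dp": [275,68,-3],"rotation": [0,0,15.6]}
    - {"dp": [275,68,-3],"rotation": [0,0,15.6]}
    - {"dp": [275,68,-3],"rotation": [0,0,15.6]}
    - {"dp": [275,68,-3],"rotation": [0,0,15.6]}
    - {"dp": [275,68,-3],"rotation": [0,0,15.6]}
    - {"dp": [275,68,-3],"rotation": [0,0,15.6]}

```text
t: 23.25
position: [0.4311, -0.0202, 0.1623]
ee_rot: [-0.0, 0.748, 0.663, -0.0]
wrist_force: [0.4, -0.8, -1.3]
gripper_width: 0.0073
finger_force: 59.0
```

```bash
python3 - <<'E'
from h import *
cl=[cloud("scene")]
webs(cl,-.15,.1)
E
python3 go.py .4312,-.0175,.061,83.2
```

```text
web 104 (array([ 495.9, -112. ]), array([ 10.2, 120.5]), 83.0) zmed 0.0908 yaw 173.48
web 137 (array([506.1, -28.8]), array([100.1,  14. ]), 83.4) zmed 0.0872 yaw 82.35
web 156 (array([581.9, -36.6]), array([100.7,  13.3]), 83.3) zmed 0.087 yaw 84.23
t 23.3 p [ 0.4311 -0.0202  0.1623] x [ 0.121  0.993 -0.   ] z [-0. -0. -1.] j [-0.32 -0.07  2.02 -0.    1.19 -0.2 ]
.4312,-.0175,.061,83.2 dp [  3.  -0. 101.] rot [-0.   0.  -0.1]
```

Call:
carry_out:
  plan:
    - {"dp": [2,0,40],"rotation": [0,0,0]}
    - {"dp": [2,0,70],"rotation": [0,0,0]}
    - {"dp": [2,0,85],"rotation": [0,0,0]}
    - {"dp": [2,0,93],"rotation": [0,0,0]}
    - {"dp": [2,0,97],"rotation": [0,0,0]}
    - {"dp": [2,0,100],"rotation": [0,0,0]}
    - {"dp": [2,0,101],"rotation": [0,0,0]}
    - {"dp": [2,0,101],"rotation": [0,0,0]}

```text
t: 24.1
position: [0.432, -0.0174, 0.0621]
ee_rot: [0.001, 0.748, 0.664, 0.0]
wrist_force: [-0.2, -0.1, -1.8]
gripper_width: 0.0071
finger_force: 58.9
```

Call:
carry_out:
  grip: 0.5
  plan:
    - {"dp": [0,0,0],"rotation": [0,0,0]}
    - {"dp": [0,0,0],"rotation": [0,0,0]}
    - {"dp": [0,0,0],"rotation": [0,0,0]}
    - {"dp": [0,0,0],"rotation": [0,0,0]}
    - {"dp": [0,0,0],"rotation": [0,0,0]}
    - {"dp": [0,0,-20],"rotation": [0,0,0]}
    - {"dp": [0,0,-60],"rotation": [0,0,0]}
    - {"dp": [0,0,-100],"rotation": [0,0,0]}
    - {"dp": [0,0,-150],"rotation": [0,0,0]}
    - {"dp": [0,0,-150],"rotation": [0,0,0]}

```text
t: 25.1
position: [0.4355, -0.0184, 0.2185]
ee_rot: [0.006, 0.748, 0.664, 0.003]
wrist_force: [1.1, -0.3, -0.6]
gripper_width: 0.0429
finger_force: 0.0
```

```bash
python3 - <<'E'
from h import *
cl=[cloud("scene"),cloud("side")]
for i in(0,1):
    webs([cl[i]],-.15,.1); c=[cl[i]]
    P=sel(c,(.45,.58),(.2,.3),(.145,.17)); print("bar",len(P),rect(P),P.mean(0),P[:,2].max(),line(P,0))
    # bin outer walls: rim points
    P=sel(c,(.42,.62),(.5,.54),(.14,.156)); print("back",len(P),line(P,0),rect(P)) if len(P)>9 else 0
    P=sel(c,(.64,.7),(.29,.5),(.14,.156)); print("x+",len(P),line(P,1),rect(P)) if len(P)>9 else 0
    P=sel(c,(.32,.38),(.29,.5),(.14,.156)); print("x-",len(P),line(P,1),rect(P)) if len(P)>9 else 0
    P=sel(c,(.4,.62),(.2,.3),(.06,.1)); 
    for z in (.05,.065,.08,.095,.11):
        Q=sel(c,(.50,.54),(.2,.3),(z-.005,z+.005)); print(z,len(Q),np.percentile(Q[:,1],[5,95]).round(4) if len(Q) else "")
im=cl[1][0]; cv2.imwrite("pics/side1.png",cv2.resize(im[:,:,::-1],None,fx=1.5,fy=1.5))
E
python3 go.py .520,.237,.25,2.4
```

```text
web 133 (array([431.7, -20.5]), array([98.7, 11.8]), 83.1) zmed 0.0865 yaw 84.23
web 109 (array([ 496.5, -112.1]), array([ 10.5, 121.5]), 83.1) zmed 0.0911 yaw 173.23
web 143 (array([507.6, -29.1]), array([99.8, 12.4]), 80.3) zmed 0.0869 yaw 82.71
web 155 (array([582.8, -36.9]), array([101.7,  11.8]), 84.7) zmed 0.0871 yaw 83.29
bar 154 (array([514.6, 234.5]), array([129.4,  14.5]), 3.6) [0.51565997 0.2338324  0.1516179 ] 0.15742421586352429 (np.float32(2.05), array([0.5242, 0.2334], dtype=float32))
back 309 (np.float32(2.27), array([0.5237, 0.5185], dtype=float32)) (array([519.9, 519.4]), array([199.7,  12.9]), 1.7)
x+ 213 (np.float32(92.07), array([0.6723, 0.3927], dtype=float32)) (array([671.3, 395.1]), array([ 13.3, 209.5]), 2.2)
x- 239 (np.float32(92.09), array([0.3531, 0.3941], dtype=float32)) (array([351.5, 394.6]), array([ 14.9, 208.9]), 2.1)
0.05 19 [0.2454 0.2491]
0.065 19 [0.2426 0.2464]
0.08 22 [0.2396 0.2441]
0.095 19 [0.2377 0.2421]
0.11 40 [0.2356 0.2489]
web 149 (array([ 495.7, -108.3]), array([ 11.8, 121.9]), 83.9) zmed 0.0901 yaw 173.0
web 151 (array([583.1, -34.3])
[... 353 characters left out ...]
ay([0.5258, 0.2406], dtype=float32))
back 231 (np.float32(2.76), array([0.5845, 0.5263], dtype=float32)) (array([569.5, 524.9]), array([100.9,  10.2]), 1.9)
x+ 663 (np.float32(91.99), array([0.6679, 0.404 ], dtype=float32)) (array([670.5, 395.1]), array([ 15.4, 210.3]), 2.6)
x- 250 (np.float32(91.79), array([0.3519, 0.3237], dtype=float32)) (array([353.1, 341.3]), array([ 11.4, 101.8]), 2.5)
0.05 31 [0.2586 0.2618]
0.065 43 [0.256  0.2597]
0.08 42 [0.2523 0.2575]
0.095 45 [0.2507 0.2546]
0.11 74 [0.2401 0.2514]
t 25.2 p [ 0.4323 -0.0174  0.2128] x [ 0.118  0.993 -0.001] z [ 0.003 -0.001 -1.   ] j [-0.32 -0.14  1.97 -0.    1.31 -0.2 ]
.520,.237,.25,2.4 dp [263.  57. -37.] rot [ 0.2 -0.1 80.8]
```

View pics/side1.png

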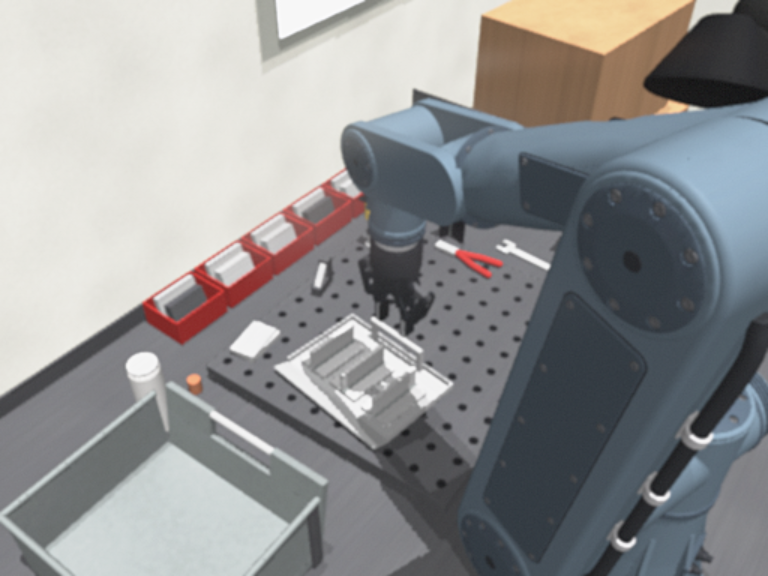

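Picture: all three samples are in the tray, webs up, at (360,375). Bin at lower left, gate bar at (240,430). Now the gate.

Call:
carry_out:
  grip: 0.5
  plan:
    - {"dp": [263,53,-37],"rotation": [0,0,81]}
    - {"dp": [263,53,-37],"rotation": [0,0,81]}
    - {"dp": [263,53,-37],"rotation": [0,0,81]}
    - {"dp": [263,53,-37],"rotation": [0,0,81]}
    - {"dp": [263,53,-37],"rotation": [0,0,81]}
    - {"dp": [263,53,-37],"rotation": [0,0,81]}
    - {"dp": [263,53,-37],"rotation": [0,0,81]}
    - {"dp": [263,53,-37],"rotation": [0,0,81]}
    - {"dp": [263,53,-37],"rotation": [0,0,81]}
    - {"dp": [263,53,-37],"rotation": [0,0,81]}
    - {"dp": [263,53,-37],"rotation": [0,0,81]}
    - {"dp": [263,53,-37],"rotation": [0,0,81]}
    - {"dp": [263,53,-37],"rotation": [0,0,81]}
    - {"dp": [263,53,-37],"rotation": [0,0,81]}

```text
t: 26.6
position: [0.5151, 0.2376, 0.2481]
ee_rot: [0.0, 1.0, 0.02, -0.0]
wrist_force: [-0.8, 0.6, 1.1]
gripper_width: 0.0428
finger_force: 0.0
```

```bash
python3 go.py .516,.237,.129,2.2
```

```text
t 26.6 p [0.5151 0.2376 0.2481] x [ 0.999  0.04  -0.001] z [-0.001 -0.    -1.   ] j [0.22 0.15 1.61 0.   1.38 1.75]
.516,.237,.129,2.2 dp [  1.   1. 119.] rot [0.  0.  0.1]
```

Call:
carry_out:
  plan:
    - {"dp": [1,1,45],"rotation": [0,0,0]}
    - {"dp": [1,1,80],"rotation": [0,0,0]}
    - {"dp": [1,1,105],"rotation": [0,0,0]}
    - {"dp": [1,1,119],"rotation": [0,0,0]}
    - {"dp": [1,1,119],"rotation": [0,0,0]}
    - {"dp": [1,1,119],"rotation": [0,0,0]}

```text
t: 27.2
position: [0.517, 0.2369, 0.1306]
ee_rot: [-0.0, 1.0, 0.019, 0.001]
wrist_force: [0.2, 0.4, 1.1]
gripper_width: 0.0425
finger_force: 0.0
```

Call:
carry_out:
  grip: 0
  plan:
    - {"dp": [0,0,0],"rotation": [0,0,0]}
    - {"dp": [0,0,0],"rotation": [0,0,0]}
    - {"dp": [0,0,0],"rotation": [0,0,0]}
    - {"dp": [0,0,0],"rotation": [0,0,0]}
    - {"dp": [0,0,0],"rotation": [0,0,0]}
    - {"dp": [0,0,0],"rotation": [0,0,0]}

```text
t: 27.8
position: [0.5173, 0.237, 0.1312]
ee_rot: [-0.0, 1.0, 0.019, 0.001]
wrist_force: [0.0, -0.1, 6.1]
gripper_width: 0.0094
finger_force: 58.5
```

Call:
carry_out:
  plan:
    - {"dp": [0,7,2],"rotation": [0,0,0]}
    - {"dp": [0,15,4],"rotation": [0,0,0]}
    - {"dp": [0,23,8],"rotation": [0,0,0]}
    - {"dp": [0,31,12],"rotation": [0,0,0]}
    - {"dp": [0,38,16],"rotation": [0,0,0]}
    - {"dp": [0,45,21],"rotation": [0,0,0]}
    - {"dp": [0,52,27],"rotation": [0,0,0]}
    - {"dp": [0,58,33],"rotation": [0,0,0]}
    - {"dp": [0,58,33],"rotation": [0,0,0]}

```text
t: 28.7
position: [0.5194, 0.1781, 0.0958]
ee_rot: [-0.0, 1.0, 0.019, 0.001]
wrist_force: [5.9, 2.7, -6.0]
gripper_width: 0.0099
finger_force: 61.1
```

Call:
carry_out:
  plan:
    - {"dp": [0,6,6],"rotation": [0,0,0]}
    - {"dp": [0,11,13],"rotation": [0,0,0]}
    - {"dp": [0,16,20],"rotation": [0,0,0]}
    - {"dp": [0,20,28],"rotation": [0,0,0]}
    - {"dp": [0,24,36],"rotation": [0,0,0]}
    - {"dp": [0,27,44],"rotation": [0,0,0]}
    - {"dp": [0,29,52],"rotation": [0,0,0]}
    - {"dp": [0,31,61],"rotation": [0,0,0]}
    - {"dp": [0,32,69],"rotation": [0,0,0]}
    - {"dp": [0,32,78],"rotation": [0,0,0]}
    - {"dp": [0,32,83],"rotation": [0,0,0]}
    - {"dp": [0,32,83],"rotation": [0,0,0]}

```text
t: 29.9
position: [0.5205, 0.1474, 0.0156]
ee_rot: [-0.0, 1.0, 0.019, 0.0]
wrist_force: [-6.9, 6.2, 24.9]
gripper_width: 0.0095
finger_force: 60.9
```

```bash
python3 - <<'E'
from h import *
cl=[cloud("scene"),cloud("side")]
for i in(0,1):
    for xr in((.4,.44),(.6,.64)):
        for y in(.17,.2,.24):
            Q=sel([cl[i]],xr,(y-.008,y+.008),(.0,.15)); print(i,xr,y,len(Q),np.median(Q[:,2]).round(4) if len(Q) else "")
E
python3 go.py
```

```text
0 (0.4, 0.44) 0.17 26 0.0355
0 (0.4, 0.44) 0.2 0 
0 (0.4, 0.44) 0.24 0 
0 (0.6, 0.64) 0.17 54 0.0353
0 (0.6, 0.64) 0.2 52 0.0354
0 (0.6, 0.64) 0.24 51 0.0355
1 (0.4, 0.44) 0.17 105 0.035
1 (0.4, 0.44) 0.2 82 0.0352
1 (0.4, 0.44) 0.24 67 0.0348
1 (0.6, 0.64) 0.17 83 0.0347
1 (0.6, 0.64) 0.2 84 0.0351
1 (0.6, 0.64) 0.24 97 0.0349
t 30.0 p [0.5205 0.1474 0.0157] x [0.999 0.038 0.001] z [ 0.001  0.001 -1.   ] j [0.06 0.4  1.82 0.   0.91 1.59]
```

Gate is level at 35 mm. I'll release it and go to the tray handle.

Call:
carry_out:
  grip: 0.4
  plan:
    - {"dp": [0,0,-2],"rotation": [0,0,0]}
    - {"dp": [0,0,-2],"rotation": [0,0,0]}
    - {"dp": [0,0,-2],"rotation": [0,0,0]}
    - {"dp": [0,0,-2],"rotation": [0,0,0]}
    - {"dp": [0,0,-2],"rotation": [0,0,0]}
    - {"dp": [0,0,-30],"rotation": [0,0,0]}
    - {"dp": [0,0,-70],"rotation": [0,0,0]}
    - {"dp": [0,0,-110],"rotation": [0,0,0]}
    - {"dp": [0,0,-150],"rotation": [0,0,0]}
    - {"dp": [0,0,-190],"rotation": [0,0,0]}
    - {"dp": [0,0,-190],"rotation": [0,0,0]}
    - {"dp": [0,0,-190],"rotation": [0,0,0]}
    - {"dp": [0,0,-190],"rotation": [0,0,0]}

```text
t: 31.3
position: [0.5187, 0.1466, 0.202]
ee_rot: [0.0, 1.0, 0.019, -0.001]
wrist_force: [-0.5, -0.1, -0.7]
gripper_width: 0.0344
finger_force: 0.0
```

```bash
python3 - <<'E'
from h import *
cl=[cloud("scene"),cloud("side")]
for i in(0,1):
    webs([cl[i]],-.15,.1)
    Q=sel([cl[i]],(.6,.64),(.19,.22),(.0,.15)); print(np.median(Q[:,2]))
E
python3 go.py .4957,-.1103,.16,-6.8 .4957,-.1103,.068,-6.8
```

```text
web 131 (array([432.7, -19.7]), array([98.2, 14.3]), 83.1) zmed 0.0867 yaw 83.23
web 111 (array([ 494.5, -111.9]), array([ 10.1, 124. ]), 83.2) zmed 0.0909 yaw 173.02
web 142 (array([507.2, -29.2]), array([101.1,  13.1]), 81.8) zmed 0.0866 yaw 82.42
web 155 (array([583.3, -36.7]), array([100.4,  14. ]), 81.4) zmed 0.0868 yaw 84.03
0.035959758306852274
web 152 (array([ 495.5, -107.9]), array([ 13. , 121.8]), 83.4) zmed 0.0904 yaw 172.99
web 150 (array([581.9, -34.8]), array([101.8,  11.2]), 83.9) zmed 0.0874 yaw 83.06
web 160 (array([507.1, -26.3]), array([102.2,  13.5]), 83.2) zmed 0.0865 yaw 83.63
web 167 (array([432.2, -17. ]), array([100.9,  12.5]), 83.6) zmed 0.0867 yaw 82.88
0.03494159002173769
t 31.4 p [0.5185 0.1467 0.2016] x [ 0.999  0.038 -0.004] z [-0.003 -0.    -1.   ] j [ 0.06  0.13  1.73 -0.    1.29  1.59]
.4957,-.1103,.16,-6.8 dp [-32. 256.  42.] rot [0.  0.2 9. ]
.4957,-.1103,.068,-6.8 dp [-32. 256. 134.] rot [0.  0.2 9. ]
```

Call:
carry_out:
  grip: 0.32
  plan:
    - {"dp": [-32,256,42],"rotation": [0,0,9]}
    - {"dp": [-32,256,42],"rotation": [0,0,9]}
    - {"dp": [-32,256,42],"rotation": [0,0,9]}
    - {"dp": [-32,256,42],"rotation": [0,0,9]}
    - {"dp": [-32,256,42],"rotation": [0,0,9]}
    - {"dp": [-32,256,42],"rotation": [0,0,9]}
    - {"dp": [-32,256,42],"rotation": [0,0,9]}
    - {"dp": [-32,256,42],"rotation": [0,0,9]}
    - {"dp": [-32,256,42],"rotation": [0,0,9]}
    - {"dp": [-32,256,42],"rotation": [0,0,9]}
    - {"dp": [-32,256,42],"rotation": [0,0,9]}

```text
t: 32.5
position: [0.4978, -0.1091, 0.1617]
ee_rot: [0.0, 0.998, -0.058, 0.0]
wrist_force: [-0.4, -0.4, 0.4]
gripper_width: 0.0271
finger_force: 0.0
```

```bash
python3 go.py  .4957,-.1103,.068,-6.8
```

```text
t 32.5 p [ 0.4978 -0.1091  0.1617] x [ 0.993 -0.117  0.   ] z [ 0. -0. -1.] j [-0.45  0.11  1.84  0.    1.19  1.24]
.4957,-.1103,.068,-6.8 dp [-2.  1. 94.] rot [-0.  -0.   0.1]
```

Call:
carry_out:
  plan:
    - {"dp": [-2,1,40],"rotation": [0,0,0]}
    - {"dp": [-2,1,65],"rotation": [0,0,0]}
    - {"dp": [-2,1,82],"rotation": [0,0,0]}
    - {"dp": [-2,1,92],"rotation": [0,0,0]}
    - {"dp": [-2,1,92],"rotation": [0,0,0]}
    - {"dp": [-2,1,92],"rotation": [0,0,0]}

```text
t: 33.1
position: [0.496, -0.111, 0.0702]
ee_rot: [0.0, 0.998, -0.059, 0.0]
wrist_force: [-0.3, 0.5, 0.5]
gripper_width: 0.0273
finger_force: 0.0
```

Call:
carry_out:
  grip: 0
  plan:
    - {"dp": [0,0,0],"rotation": [0,0,0]}
    - {"dp": [0,0,0],"rotation": [0,0,0]}
    - {"dp": [0,0,0],"rotation": [0,0,0]}
    - {"dp": [0,0,0],"rotation": [0,0,0]}
    - {"dp": [0,0,0],"rotation": [0,0,0]}

```text
t: 33.6
position: [0.4964, -0.1111, 0.0709]
ee_rot: [0.0, 0.998, -0.059, 0.001]
wrist_force: [0.3, 3.2, 6.4]
gripper_width: 0.0078
finger_force: 58.6
```

```bash
python3 go.py  .5195,.11,.068,2.2 .5155,.295,.068,2.2
```

```text
t 33.6 p [ 0.4964 -0.1111  0.0709] x [ 0.993 -0.119  0.002] z [ 0.002 -0.001 -1.   ] j [-0.45  0.24  1.89  0.    1.    1.24]
.5195,.11,.068,2.2 dp [  -3. -222.    3.] rot [ 0.  -0.1 -9. ]
.5155,.295,.068,2.2 dp [ -29. -406.    3.] rot [ 0.  -0.1 -9. ]
```

Call:
carry_out:
  plan:
    - {"dp": [1,-4,0],"rotation": [0,0,-0.5]}
    - {"dp": [3,-12,0],"rotation": [0,0,-1.3]}
    - {"dp": [5,-21,0],"rotation": [0,0,-2.2]}
    - {"dp": [8,-31,0],"rotation": [0,0,-3.2]}
    - {"dp": [10,-41,0],"rotation": [0,0,-4.3]}
    - {"dp": [13,-51,0],"rotation": [0,0,-5.4]}
    - {"dp": [15,-61,0],"rotation": [0,0,-6.5]}
    - {"dp": [18,-71,0],"rotation": [0,0,-7.6]}
    - {"dp": [20,-80,0],"rotation": [0,0,-8.5]}
    - {"dp": [21,-84,0],"rotation": [0,0,-9]}
    - {"dp": [21,-84,0],"rotation": [0,0,-9]}

```text
t: 34.7
position: [0.5276, -0.0312, 0.0709]
ee_rot: [0.001, 1.0, 0.02, 0.001]
wrist_force: [0.7, -4.4, 4.2]
gripper_width: 0.0079
finger_force: 59.0
```

```bash
python3 - <<'E'
from h import *
cl=[cloud("scene"),cloud("side")]
for i in(0,1):
    webs([cl[i]],-.03,.17); P=sel([cl[i]],(.36,.69),(-.1,.17),(.0445,.056)); print(rect(P))
E
python3 go.py  .515,.297,.070,2.2
```

```text
web 134 (array([524.6,  51.5]), array([ 12.4, 101.3]), 3.9) zmed 0.0866 yaw 92.53
web 140 (array([600. ,  56.3]), array([ 12.5, 102.3]), 3.0) zmed 0.0869 yaw 91.95
(array([544.6,  26.1]), array([293.1, 252.7]), 3.1)
web 161 (array([600.5,  57.6]), array([ 13.2, 101.3]), 2.7) zmed 0.0873 yaw 91.14
web 57 (array([516.2, -23.7]), array([37.5, 12.7]), 30.2) zmed 0.0892 yaw 30.04
web 166 (array([525. ,  53.4]), array([ 11.9, 100.6]), 1.9) zmed 0.0868 yaw 90.49
web 171 (array([449.7,  50.3]), array([ 11.9, 100.4]), 2.5) zmed 0.0872 yaw 91.5
(array([543.4,  55.5]), array([293. , 196.3]), 2.6)
t 34.8 p [ 0.5276 -0.0312  0.0709] x [0.999 0.038 0.003] z [ 0.003 -0.002 -1.   ] j [-0.28  0.28  1.84 -0.    1.01  1.25]
.515,.297,.070,2.2 dp [  -0. -328.    0.] rot [ 0.1 -0.2 -0. ]
```

Call:
carry_out:
  plan:
    - {"dp": [0,-4,0],"rotation": [0,0,0]}
    - {"dp": [0,-12,0],"rotation": [0,0,0]}
    - {"dp": [0,-22,0],"rotation": [0,0,0]}
    - {"dp": [0,-32,0],"rotation": [0,0,0]}
    - {"dp": [0,-42,0],"rotation": [0,0,0]}
    - {"dp": [0,-52,0],"rotation": [0,0,0]}
    - {"dp": [0,-62,0],"rotation": [0,0,0]}
    - {"dp": [0,-72,0],"rotation": [0,0,0]}
    - {"dp": [0,-82,0],"rotation": [0,0,0]}
    - {"dp": [0,-92,0],"rotation": [0,0,0]}
    - {"dp": [0,-102,0],"rotation": [0,0,0]}
    - {"dp": [0,-112,0],"rotation": [0,0,0]}
    - {"dp": [0,-122,0],"rotation": [0,0,0]}
    - {"dp": [0,-132,0],"rotation": [0,0,0]}
    - {"dp": [0,-142,0],"rotation": [0,0,0]}
    - {"dp": [0,-152,0],"rotation": [0,0,0]}
    - {"dp": [0,-160,0],"rotation": [0,0,0]}
    - {"dp": [0,-164,0],"rotation": [0,0,0]}
    - {"dp": [0,-164,0],"rotation": [0,0,0]}

```text
t: 36.7
position: [0.5192, 0.1341, 0.0689]
ee_rot: [-0.0, 1.0, 0.019, -0.001]
wrist_force: [0.3, -0.1, -6.1]
gripper_width: 0.0075
finger_force: 58.6
```

```bash
python3 - <<'E'
from h import *
for n in("scene","side"): 
    c=[cloud(n)]; webs(c,.13,.33); P=sel(c,(.36,.69),(.08,.31),(.0465,.056)); print(rect(P))
E
python3 go.py  .515,.297,.070,2.2
```

```text
web 114 (array([516.9, 216.1]), array([11.4, 99.5]), 1.3) zmed 0.0863 yaw 89.87
web 54 (array([550.1, 136.1]), array([17.2, 58.1]), 79.2) zmed 0.0891 yaw 172.02
web 122 (array([592.8, 220.5]), array([ 10.7, 100.1]), 2.2) zmed 0.0866 yaw 91.3
(array([533.1, 217.5]), array([290. , 191.4]), 1.6)
web 193 (array([593.1, 221.7]), array([ 14. , 100.1]), 1.7) zmed 0.0863 yaw 92.6
web 125 (array([492.5, 135.8]), array([70.6, 22.1]), 16.4) zmed 0.0883 yaw 12.34
web 98 (array([671.3, 299. ]), array([ 6.1, 60.3]), 3.2) zmed 0.0858 yaw 92.69
web 203 (array([517.3, 218.8]), array([ 12.1, 101.8]), 1.4) zmed 0.0861 yaw 92.48
web 205 (array([441.2, 216.4]), array([ 10.5, 101.3]), 1.9) zmed 0.0864 yaw 91.87
web 109 (array([354.5, 294.3]), array([70.9,  7.4]), 85.6) zmed 0.0868 yaw 86.6
(array([531.8, 215.3]), array([285.4, 189.4]), 0.0)
t 36.8 p [0.5192 0.1341 0.0689] x [ 0.999  0.038 -0.001] z [-0.001  0.001 -1.   ] j [0.03 0.3  1.82 0.   1.02 1.56]
.515,.297,.070,2.2 dp [   2. -163.   -1.] rot [-0.   0.1 -0. ]
```

Call:
carry_out:
  plan:
    - {"dp": [0,-4,0],"rotation": [0,0,0]}
    - {"dp": [0,-12,0],"rotation": [0,0,0]}
    - {"dp": [0,-22,0],"rotation": [0,0,0]}
    - {"dp": [0,-32,0],"rotation": [0,0,0]}
    - {"dp": [0,-42,0],"rotation": [0,0,0]}
    - {"dp": [0,-52,0],"rotation": [0,0,0]}
    - {"dp": [0,-62,0],"rotation": [0,0,0]}
    - {"dp": [0,-72,0],"rotation": [0,0,0]}
    - {"dp": [0,-82,0],"rotation": [0,0,0]}
    - {"dp": [0,-92,0],"rotation": [0,0,0]}
    - {"dp": [0,-102,0],"rotation": [0,0,0]}
    - {"dp": [0,-112,0],"rotation": [0,0,0]}
    - {"dp": [0,-122,0],"rotation": [0,0,0]}
    - {"dp": [0,-132,0],"rotation": [0,0,0]}
    - {"dp": [0,-142,0],"rotation": [0,0,0]}
    - {"dp": [0,-152,0],"rotation": [0,0,0]}
    - {"dp": [0,-160,0],"rotation": [0,0,0]}
    - {"dp": [0,-164,0],"rotation": [0,0,0]}
    - {"dp": [0,-164,0],"rotation": [0,0,0]}

```text
t: 38.7
position: [0.5148, 0.2975, 0.0709]
ee_rot: [0.0, 1.0, 0.019, 0.001]
wrist_force: [-0.2, -4.3, 4.1]
gripper_width: 0.0079
finger_force: 59.6
```

```bash
python3 - <<'E'
from h import *
for n in("scene","side"): 
    c=[cloud(n)]; webs(c,.28,.48); save(n+"3.png",c[0][0]) if n=="scene" else 0
    P=sel(c,(.4,.63),(.25,.275),(.03,.06)); print("rear",len(P),rect(P))
E
python3 go.py  .515,.297,.070,2.2
```

```text
web 94 (array([356.1, 333.6]), array([  9. , 107.2]), 0.8) zmed 0.086 yaw 92.12
web 111 (array([510.8, 379.2]), array([ 15.1, 102.9]), 2.5) zmed 0.0864 yaw 92.15
web 79 (array([546.1, 298.8]), array([57.4, 31.2]), 1.6) zmed 0.0898 yaw 7.38
web 122 (array([587.4, 381.5]), array([ 12.8, 101.3]), 1.4) zmed 0.0863 yaw 92.35
web 156 (array([670.8, 387.4]), array([  6.7, 183.5]), 2.7) zmed 0.0866 yaw 92.24
rear 444 (array([514.9, 262.5]), array([228.8,  24.8]), 0.0)
web 400 (array([668.9, 380.5]), array([  7.5, 198.8]), 1.6) zmed 0.0865 yaw 92.09
web 263 (array([588. , 385.2]), array([ 13.3, 100.6]), 2.4) zmed 0.0865 yaw 91.4
web 169 (array([486. , 301.1]), array([36.7, 63.9]), 84.1) zmed 0.09 yaw 6.69
web 271 (array([511.8, 381.5]), array([ 12.1, 100.4]), 3.0) zmed 0.0869 yaw 91.81
web 230 (array([436.6, 371.9]), array([11.3, 84.6]), 2.2) zmed 0.0873 yaw 92.06
web 96 (array([354.3, 314.5]), array([ 3. , 68.8]), 2.4) zmed 0.0871 yaw 92.45
rear 476 (array([481. , 262.5]), array([134.1,  24.9]), 0.0)
t 38.8 p [0.5148 0.2975 0.0709] x [0.999 0.038 0.002] z [ 0.002 -0.    -1.   ] j [ 0.33  0.41  1.67 -0.    1.06  1.86]
.515,.297,.070,2.2 dp [0. 1. 1.] rot [ 0.  -0.1 -0. ]
```

View pics/scene3.png

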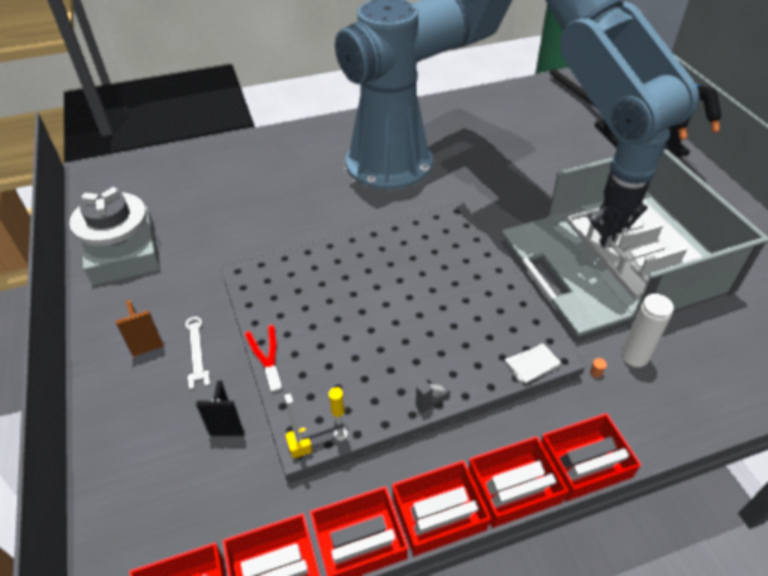

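Picture: loaded tray inside the bin at (640,225), gate lowered at (575,285), other things untouched. I'll release and move above the gate bar.

Call:
carry_out:
  grip: 0.3
  plan:
    - {"dp": [0,0,0],"rotation": [0,0,0]}
    - {"dp": [0,0,0],"rotation": [0,0,0]}
    - {"dp": [0,0,0],"rotation": [0,0,0]}
    - {"dp": [0,0,0],"rotation": [0,0,0]}
    - {"dp": [0,0,0],"rotation": [0,0,0]}
    - {"dp": [0,0,-20],"rotation": [0,0,0]}
    - {"dp": [0,0,-60],"rotation": [0,0,0]}
    - {"dp": [0,0,-100],"rotation": [0,0,0]}
    - {"dp": [0,0,-140],"rotation": [0,0,0]}
    - {"dp": [0,40,-160],"rotation": [0,0,0]}
    - {"dp": [0,90,-160],"rotation": [0,0,0]}
    - {"dp": [0,150,-140],"rotation": [0,0,0]}
    - {"dp": [0,150,-100],"rotation": [0,0,0]}
    - {"dp": [0,150,-80],"rotation": [0,0,0]}
    - {"dp": [0,150,-80],"rotation": [0,0,0]}

```text
t: 40.3
position: [0.5168, 0.1469, 0.1461]
ee_rot: [0.0, 1.0, 0.018, -0.003]
wrist_force: [-0.5, -0.5, 0.1]
gripper_width: 0.0258
finger_force: 0.0
```

```bash
python3 - <<'E'
from h import *
for n in("scene","side"): 
    c=[cloud(n)]; webs(c,.28,.48,(.4,.63))
    P=sel(c,(.4,.63),(.13,.158),(.026,.045)); print("bar",len(P),rect(P))
E
python3 go.py  .5205,.1474,.0155,2.2
```

```text
web 105 (array([436.2, 375.6]), array([14.2, 98.7]), 3.2) zmed 0.0866 yaw 92.85
web 124 (array([513.4, 294.8]), array([123.5,  11.5]), 2.8) zmed 0.0902 yaw 2.18
web 117 (array([510.2, 378.5]), array([ 15.1, 101.4]), 2.8) zmed 0.0868 yaw 93.41
web 119 (array([587.7, 382.9]), array([ 11.2, 104.9]), 2.3) zmed 0.0866 yaw 91.65
bar 323 (array([515. , 147.1]), array([229.2,  23. ]), 0.4)
web 241 (array([514.3, 298.3]), array([121.6,  11.2]), 2.7) zmed 0.0904 yaw 2.9
web 263 (array([587.7, 385.8]), array([11.5, 99.6]), 2.3) zmed 0.0868 yaw 92.25
web 276 (array([512.7, 382.3]), array([12.5, 99.8]), 2.2) zmed 0.0869 yaw 91.98
web 222 (array([436.4, 371.3]), array([10.6, 84.6]), 2.0) zmed 0.0869 yaw 91.17
bar 482 (array([514.7, 149.2]), array([229.4,  21.1]), 1.3)
t 40.4 p [0.5196 0.1479 0.15  ] x [ 0.999  0.038 -0.   ] z [-0.  0. -1.] j [0.06 0.19 1.77 0.   1.18 1.59]
.5205,.1474,.0155,2.2 dp [  1.   1. 134.] rot [-0.  0. -0.]
```

Handle at y=.2966 with the tray flat. Now I'll grip the bar.

Call:
carry_out:
  grip: 0.4
  plan:
    - {"dp": [1,0,40],"rotation": [0,0,0]}
    - {"dp": [1,0,80],"rotation": [0,0,0]}
    - {"dp": [1,0,105],"rotation": [0,0,0]}
    - {"dp": [1,0,122],"rotation": [0,0,0]}
    - {"dp": [1,0,133],"rotation": [0,0,0]}
    - {"dp": [1,0,133],"rotation": [0,0,0]}
    - {"dp": [1,0,133],"rotation": [0,0,0]}

```text
t: 41.1
position: [0.5217, 0.1482, 0.0179]
ee_rot: [-0.0, 1.0, 0.019, 0.001]
wrist_force: [0.9, -1.3, 0.9]
gripper_width: 0.0344
finger_force: 0.0
```

Call:
carry_out:
  grip: 0
  plan:
    - {"dp": [0,0,0],"rotation": [0,0,0]}
    - {"dp": [0,0,0],"rotation": [0,0,0]}
    - {"dp": [0,0,0],"rotation": [0,0,0]}
    - {"dp": [0,0,0],"rotation": [0,0,0]}
    - {"dp": [0,0,0],"rotation": [0,0,0]}
    - {"dp": [0,0,0],"rotation": [0,0,0]}

```text
t: 41.7
position: [0.5216, 0.1475, 0.0181]
ee_rot: [0.0, 1.0, 0.019, 0.001]
wrist_force: [-1.9, -2.0, 6.1]
gripper_width: 0.0095
finger_force: 58.7
```

Call:
carry_out:
  plan:
    - {"dp": [0,0,-7],"rotation": [0,0,0]}
    - {"dp": [0,0,-14],"rotation": [0,0,0]}
    - {"dp": [0,-1,-22],"rotation": [0,0,0]}
    - {"dp": [0,-3,-31],"rotation": [0,0,0]}
    - {"dp": [0,-5,-39],"rotation": [0,0,0]}
    - {"dp": [0,-8,-47],"rotation": [0,0,0]}
    - {"dp": [0,-11,-55],"rotation": [0,0,0]}
    - {"dp": [0,-15,-63],"rotation": [0,0,0]}
    - {"dp": [0,-20,-70],"rotation": [0,0,0]}
    - {"dp": [0,-25,-77],"rotation": [0,0,0]}
    - {"dp": [0,-30,-84],"rotation": [0,0,0]}
    - {"dp": [0,-36,-90],"rotation": [0,0,0]}
    - {"dp": [0,-36,-90],"rotation": [0,0,0]}

```text
t: 43.0
position: [0.5205, 0.1804, 0.1092]
ee_rot: [0.003, 1.0, 0.019, 0.001]
wrist_force: [-3.3, -16.4, 14.3]
gripper_width: 0.0092
finger_force: 59.7
```

Call:
carry_out:
  plan:
    - {"dp": [0,-7,-6],"rotation": [0,0,0]}
    - {"dp": [0,-14,-11],"rotation": [0,0,0]}
    - {"dp": [0,-21,-15],"rotation": [0,0,0]}
    - {"dp": [0,-29,-19],"rotation": [0,0,0]}
    - {"dp": [0,-37,-23],"rotation": [0,0,0]}
    - {"dp": [0,-45,-26],"rotation": [0,0,0]}
    - {"dp": [0,-53,-28],"rotation": [0,0,0]}
    - {"dp": [0,-61,-30],"rotation": [0,0,0]}
    - {"dp": [0,-67,-31],"rotation": [0,0,0]}
    - {"dp": [0,-72,-31],"rotation": [0,0,0]}
    - {"dp": [0,-72,-31],"rotation": [0,0,0]}

```text
t: 44.1
position: [0.5191, 0.2563, 0.1424]
ee_rot: [-0.001, 1.0, 0.019, 0.004]
wrist_force: [-11.5, -3.0, 26.8]
gripper_width: 0.0094
finger_force: 64.8
```

```bash
cat > gate.py <<'E'
from h import *
for n in("scene","side"):
    c=[cloud(n)]
    for x in((.42,.45),(.58,.61)):
        r=[]
        for z in (.05,.07,.09,.11,.13):
            Q=sel(c,x,(.2,.28),(z-.005,z+.005)); r.append((z,len(Q),np.median(Q[:,1]).round(4) if len(Q) else 0))
        r=[q for q in r if q[1]>5]; 
        if len(r)>2: print(n,x,"gate",-np.polyfit([q[0] for q in r],[q[2] for q in r],1)[0].round(3),[q[2] for q in r])
    webs(c,.28,.48,(.4,.63))
E
python3 gate.py; python3 go.py
```

```text
scene (0.42, 0.45) gate -0.016 [np.float64(0.2448), np.float64(0.2457), np.float64(0.245), np.float64(0.2464), np.float64(0.2461)]
scene (0.58, 0.61) gate 0.005 [np.float64(0.2525), np.float64(0.2524), np.float64(0.2513), np.float64(0.252), np.float64(0.2522)]
web 66 (array([436.5, 390. ]), array([11. , 74.1]), 1.8) zmed 0.0865 yaw 94.01
web 113 (array([512.3, 378.5]), array([ 14.9, 103.5]), 3.2) zmed 0.087 yaw 92.25
web 119 (array([587.7, 383.2]), array([ 12.9, 102.1]), 3.2) zmed 0.0873 yaw 92.56
side (0.42, 0.45) gate 0.001 [np.float64(0.2597), np.float64(0.2595), np.float64(0.2593), np.float64(0.2597), np.float64(0.2595)]
side (0.58, 0.61) gate -0.005 [np.float64(0.2653), np.float64(0.2656), np.float64(0.2655)]
web 237 (array([514.1, 298. ]), array([122. ,  11.7]), 1.8) zmed 0.0905 yaw 2.13
web 261 (array([588.2, 385.7]), array([12.9, 99.9]), 2.1) zmed 0.0864 yaw 92.23
web 276 (array([512.1, 381.8]), array([11.9, 99.9]), 2.2) zmed 0.0871 yaw 93.31
web 225 (array([436.5, 370.9]), array([10.9, 85.2]), 2.7) zmed 0.0871 yaw 91.98
t 44.2 p [0.5193 0.2564 0.1424] x [0.999 0.038 0.008] z [ 0.008  0.002 -1.   ] j [ 0.25  0.28  1.68 -0.    1.18  1.79]
```

Gate shut (tilt ≈ 0, face vertical). I'll release it, rise clear and back off.

Call:
carry_out:
  grip: 0.4
  plan:
    - {"dp": [0,0,0],"rotation": [0,0,0]}
    - {"dp": [0,0,0],"rotation": [0,0,0]}
    - {"dp": [0,0,0],"rotation": [0,0,0]}
    - {"dp": [0,0,0],"rotation": [0,0,0]}
    - {"dp": [0,0,0],"rotation": [0,0,0]}
    - {"dp": [0,0,-20],"rotation": [0,0,0]}
    - {"dp": [0,0,-50],"rotation": [0,0,0]}
    - {"dp": [0,0,-90],"rotation": [0,0,0]}
    - {"dp": [0,0,-130],"rotation": [0,0,0]}
    - {"dp": [0,100,-150],"rotation": [0,0,0]}
    - {"dp": [0,200,-150],"rotation": [0,0,0]}
    - {"dp": [0,200,-150],"rotation": [0,0,0]}
    - {"dp": [0,200,-150],"rotation": [0,0,0]}
    - {"dp": [0,200,-150],"rotation": [0,0,0]}
    - {"dp": [0,200,-150],"rotation": [0,0,0]}
    - {"dp": [0,200,-150],"rotation": [0,0,0]}

```text
t: 45.8
position: [0.5237, 0.0568, 0.2872]
ee_rot: [-0.0, 1.0, 0.019, -0.0]
wrist_force: [0.3, 0.1, -0.0]
gripper_width: 0.0338
finger_force: 0.0
```

```bash
python3 gate.py
python3 - <<'E'
from h import *
save("end.png",capture("scene")[0])
E
```

```text
scene (0.42, 0.45) gate -0.009 [np.float64(0.2454), np.float64(0.2462), np.float64(0.2462), np.float64(0.2459), np.float64(0.2465)]
scene (0.58, 0.61) gate -0.011 [np.float64(0.2518), np.float64(0.2515), np.float64(0.2513), np.float64(0.2521), np.float64(0.2526)]
web 107 (array([435.8, 375.4]), array([13.5, 99.7]), 1.2) zmed 0.0866 yaw 90.85
web 65 (array([492.3, 293.1]), array([79.1,  9. ]), 2.4) zmed 0.0895 yaw 2.1
web 112 (array([511.8, 379.6]), array([ 11.8, 105.6]), 3.2) zmed 0.0872 yaw 91.68
web 119 (array([588., 384.]), array([ 14.5, 102.2]), 5.2) zmed 0.0864 yaw 91.07
side (0.42, 0.45) gate 0.0 [np.float64(0.2595), np.float64(0.2596), np.float64(0.2595), np.float64(0.2598), np.float64(0.2594)]
side (0.58, 0.61) gate 0.008 [np.float64(0.2658), np.float64(0.2655), np.float64(0.2652), np.float64(0.2651), np.float64(0.2652)]
web 238 (array([513.3, 297.4]), array([120.3,  12.1]), 2.1) zmed 0.0903 yaw 2.44
web 272 (array([588.2, 385.7]), array([ 12.2, 100. ]), 2.5) zmed 0.0867 yaw 92.26
web 281 (array([512.6, 381.8]), array([ 11.8, 100.6]), 2.4) zmed 0.0867 yaw 91.94
web 225 (array([436.3, 370.9]), array([11.3, 85.1]), 3.7) zmed 0.0871 yaw 91.24
```

View pics/end.png

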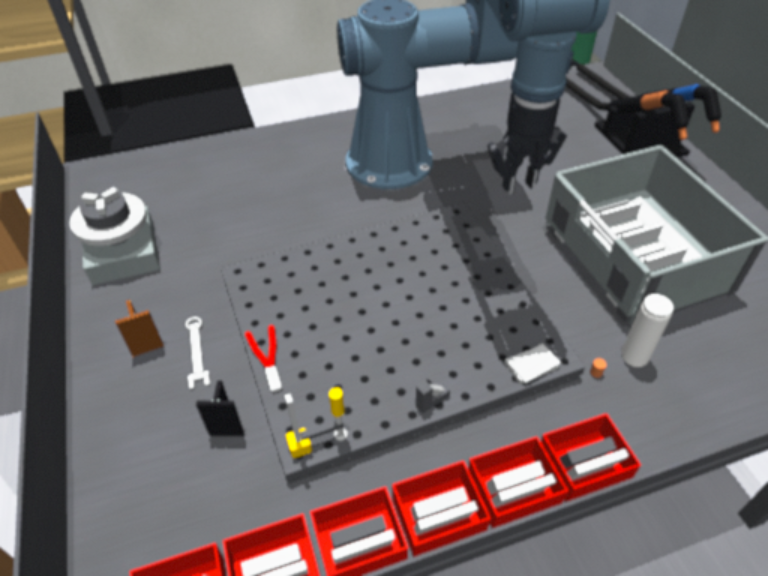

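The tray with its three samples sits in the bin at (640,230), the gate is shut, the arm is clear, and everything else is in place.

```bash
python3 -c "
from h import *
print(workorder.sign_off())"
```

```text
the job is handed in; nothing more can be done
None
```

The job is handed in: the tray with all three samples lying web up is flat inside the bin, the gate measures shut (about 0 rad), and the arm stands clear; sign-off returned no verdict.

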